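# Turn over, load and cover a dish carrier

## Robot

A 7-joint arm with a two-finger parallel gripper is mounted at the origin on the work surface. World frame = base frame: x ahead of the robot, y to its left, z up, the work surface at z = 0. Lengths are in m, angles in rad, forces in N, time in s.
With the tool pointing down it reaches from about 0.425 to 0.925 m from the base axis. Payload 6.8 kg.
Tool frame: the origin (TCP) lies between the finger pads; the fingertips stand 17 mm ahead of it and the grasp point (between the pads) lies 2 mm behind it; z points along the fingers, y is the direction in which the jaws open and shut (so a half turn about z gives the same grasp; the last joint's range is limited). The gripper opens to 85 mm and grips with 20 to 120 N. Pads are 22 mm wide; open, the fingers measure 114 mm over their backs; the gripper's body (76 mm by 85 mm) begins 54 mm behind the grasp point. The pads swing forward as they close: fully open they stand 13 mm farther back than shut.
Start: joints at [1.005, 0.477, 0.022, 1.555, -0.011, 1.109, -0.083], TCP at [0.298, -0.606, 0.211] pointing down, gripper open.
Joint ranges: [-2.96, 2.96], [-0.34, 2.1], [-1.41, 1.46], [0.24, 2.44], [-1.37, 4.51], [0.17, 1.92], [-2.96, 2.96]. Speed limits (rad/s): [2.39, 2.39, 3.14, 3.14, 3.14, 3.14, 3.14].

## Interface

Orientations are given as a unit quaternion [w, x, y, z].
In Python, from station import bot gives the robot as it stands. The module is installed in compiled form; this text tells all that it offers.
- The arm moves only by the tool carry_out, never from a script. Its argument "moves" is a list of rows, each a list of 3 entries, a list of its own where there are three numbers: the turn, a rotation vector about the tool's x, y, z in degrees, then the shift along the tool's x, y, z in cm, then the finger opening in cm, from 0 to 8.54. A call has 1 to 5 rows; each row is the pose to reach, as a shift and turn from the pose commanded when the call began, along the tool's axes at that moment; what a row does not reach only later rows make up. A row lasts 1/8 s, in which the tool goes at most 62.5 mm and 10.7 degrees, less where a joint would pass 70% of its speed; a pose out of reach is approached as far as the arm can. A call with a gripper value outside its range is refused whole. The fingers move at their own pace and stop on an object; "newtons" is the grip in N (left out, the last holds). Time passes only in rows, so rows that repeat a pose let the fingers close. It gives the time, the measured TCP pose, the force and the opening at its end, in the units of the state.
- bot.get_obs(): the state, without advancing time (a new reading comes with each control period).
- bot.read_camera(name): name is "scene" or "top" or "wrist"; returns the picture (400x640x3 uint8, red, green, blue); there is no depth.
- bot.camera_info(name): a dict with "vertical_fov" (degrees; the focal length in pixels is half the picture's height over the tangent of half this angle, whatever the lens; pixels are square), "cx", "cy" (the principal point, pixels), "position" and "attitude" of the camera in the world. Camera axes: x right, y up, looking along -z (the intrinsics and any distortion apply to the point x, -y, -z); pixel columns grow to the right and rows downward; lengths in m; the calibration is good to about 2 mm. The wrist camera is an equidistant fisheye: a pixel r from the principal point sees the ray r / f radians off the axis. A picture is of the moment at which its call begins: read the wrist's pose just before it. camera_info takes no time and is no camera call; for the wrist camera it gives the pose at the moment of the call.
- bot.hand_in(): hands the job in, once; it reports no verdict.
Trained networks look in the newest picture that a camera, given by its name, has taken for a name from the list of things; names that differ only in an ending like _2 or _b are one class to them, and where a whole thing is asked for, a point or a joint stands for the part that bears it (a point fixed in the world has none). Each returns a list of dicts, best first, with "score" (0 to 1); they miss things now and then, are a little off and sometimes report something else, mostly with a low value. They report only what shows in the picture. A call takes as long as a camera call.
- bot.silhouettes(label, camera): "region" (400x640 bool, what is visible of it) and "location" ([column, row] in pixels, amid what is visible of it).
The state is a dict: "t": time; "q": joint angles; "joint_vel": joint speeds; "joint_torque": joint torques, N m; "eef_pos": TCP position; "tool_rot": TCP orientation; "contact_force": force on the tool from outside, world axes, zero at the start; "torque": the same for the moment, N m; "gripper_width": opening from 0.0 (shut) to 1.0 (fully open).
Only numpy, scipy, OpenCV 4.12 (cv2) and the standard library are available. Lean on these libraries where they do the work, as an engineer would, in place of code of your own. Each camera call takes 0.05 s, during which the arm holds its last target. There are 200 camera calls.

## Task

The blue dish carrier was left upside down: lever it up on edge against the side of the light box and lower it over so that it lies flat on the bench, rings up. Then take every small red dish off the top of its stack, without lifting or shifting the amber dishes beneath, and set each upright and fully down in a ring of its own. Finally lay the clear cover squarely on the carrier's four pillars; leave the large red dish, which does not fit, and the pen where they are.

Things in the scene. Friction and masses are not known exactly. Their poses are not given: they have to be found in the camera images.
- wall (a point): middle of the upper edge of the light box's flat front side, 70 mm above the bench; x points into the box, y along the edge, z up. The light box is a fixed white slab with a glowing top, 220 (x) by 280 (y) by 70 mm; this side faces the carrier
- carrier: loose blue dish carrier, 0.22 to 0.37 kg: plate 180 (x) by 140 (y) by 8 mm; on one face four pale rings and, flush in the corners, square pillars 14 by 14 by 22 mm; the other face plain. Starts rings down, standing on the pillars, an x edge 5 to 45 mm from the light box. Origin: centre of the plane of the pillar tips; z to the plain face: up at the start, down once turned over; plate at z 22 to 30 mm
- base (a point): centre of the carrier's plain face, at z 30 mm in its frame; axes as the carrier's. At the start the plate is 22 to 30 mm above the bench, so fingertips fit under its edges; turned over it lies on the bench. Stood on an x edge, edge and pillars keep it upright, top edge at 180 mm. The outer 20 mm of the plate are bare on both faces along the middle 100 mm of each x edge
- ring1 (a point): centre of the floor of ring 1 of the carrier, on the plate; the ring is 50 mm inside, 56 mm outside, 10 mm high. In the carrier's frame at x -40, y -31, z 22 mm; axes as the carrier's
- ring2 (a point): centre of the floor of ring 2 of the carrier, on the plate; the ring is 50 mm inside, 56 mm outside, 10 mm high. In the carrier's frame at x -40, y +31, z 22 mm; axes as the carrier's
- ring3 (a point): centre of the floor of ring 3 of the carrier, on the plate; the ring is 50 mm inside, 56 mm outside, 10 mm high. In the carrier's frame at x +40, y -31, z 22 mm; axes as the carrier's
- ring4 (a point): centre of the floor of ring 4 of the carrier, on the plate; the ring is 50 mm inside, 56 mm outside, 10 mm high. In the carrier's frame at x +40, y +31, z 22 mm; axes as the carrier's
- red1: one of two to four small red dishes (red agar; some are absent), each on top of a stack of amber dishes: closed round dish, 42 mm across, 16 mm high to the lid plus a stacking rim 2 mm higher round the lid; a 35 mm wide, 2 mm high foot nests in the rim of a dish below, so a stack repeats every 16 mm; 20 g; origin: centre of its underside, z up
- red2: one of two to four small red dishes (red agar; some are absent), each on top of a stack of amber dishes: closed round dish, 42 mm across, 16 mm high to the lid plus a stacking rim 2 mm higher round the lid; a 35 mm wide, 2 mm high foot nests in the rim of a dish below, so a stack repeats every 16 mm; 20 g; origin: centre of its underside, z up
- red3: one of two to four small red dishes (red agar; some are absent), each on top of a stack of amber dishes: closed round dish, 42 mm across, 16 mm high to the lid plus a stacking rim 2 mm higher round the lid; a 35 mm wide, 2 mm high foot nests in the rim of a dish below, so a stack repeats every 16 mm; 20 g; origin: centre of its underside, z up
- red4: one of two to four small red dishes (red agar; some are absent), each on top of a stack of amber dishes: closed round dish, 42 mm across, 16 mm high to the lid plus a stacking rim 2 mm higher round the lid; a 35 mm wide, 2 mm high foot nests in the rim of a dish below, so a stack repeats every 16 mm; 20 g; origin: centre of its underside, z up
- amber1: bottom amber dish of a stack, on the bench: closed round dish, 42 mm across, 16 mm high to the lid plus a stacking rim 2 mm higher round the lid; a 35 mm wide, 2 mm high foot nests in the rim of a dish below, so a stack repeats every 16 mm; 20 g; origin: centre of its underside, z up
- amber2: bottom amber dish of a stack, on the bench: closed round dish, 42 mm across, 16 mm high to the lid plus a stacking rim 2 mm higher round the lid; a 35 mm wide, 2 mm high foot nests in the rim of a dish below, so a stack repeats every 16 mm; 20 g; origin: centre of its underside, z up
- amber3: bottom amber dish of a stack, on the bench: closed round dish, 42 mm across, 16 mm high to the lid plus a stacking rim 2 mm higher round the lid; a 35 mm wide, 2 mm high foot nests in the rim of a dish below, so a stack repeats every 16 mm; 20 g; origin: centre of its underside, z up
- amber4: bottom amber dish of a stack, on the bench: closed round dish, 42 mm across, 16 mm high to the lid plus a stacking rim 2 mm higher round the lid; a 35 mm wide, 2 mm high foot nests in the rim of a dish below, so a stack repeats every 16 mm; 20 g; origin: centre of its underside, z up
- amber5: amber dish in the middle of a stack, on another amber dish: closed round dish, 42 mm across, 16 mm high to the lid plus a stacking rim 2 mm higher round the lid; a 35 mm wide, 2 mm high foot nests in the rim of a dish below, so a stack repeats every 16 mm; 20 g; origin: centre of its underside, z up
- amber6: amber dish in the middle of a stack, on another amber dish: closed round dish, 42 mm across, 16 mm high to the lid plus a stacking rim 2 mm higher round the lid; a 35 mm wide, 2 mm high foot nests in the rim of a dish below, so a stack repeats every 16 mm; 20 g; origin: centre of its underside, z up
- cover: clear cover plate 176 (x) by 136 (y) by 5 mm, 0.15 kg, starting on top of the light box; on its middle a black bar handle 60 (x) by 12 (y) by 24 mm tall, top 29 mm above the underside. It fits either way round on the four pillar tips of the upturned carrier. Origin: centre of its underside, z up
- bigred: large red dish, 58 mm across, 18 mm high plus a 2 mm rim, standing alone on the bench; too wide for the rings; origin: centre of its underside
- marker: marker pen lying on the bench, bystander, 134 mm along its x, 16 mm thick; origin: under its middle

How it is judged:
By the outcome, as a careful person would: the job done as asked, in the order asked, and still so for the second after the job is handed in, with the robot touching nothing.
Of red1, red2, red3, red4 only 2 to 4 are there at a start; the rules pass over those that are not, and their reading is None.
At some moment in a run one of carrier, cover may be knocked a few centimetres aside while the robot is not near it.
It also fails if it takes over 210 s, if anything falls off the work surface, if the arm or the gripper's body presses on something with over 40 N, if the wrist force passes 120 N, or if a joint passes its speed limit or range.

## Working session

There is one attempt and no reset: what is moved stays moved. The work goes in short steps, Python scripts to look and compute and a tool call to move; the robot and the scene stay as the last step left them, time stands still between calls to the robot, and variables do not carry over. Pictures are saved under pics/ and viewed, about 12 in all and at most 16, crops included, and the job is handed in when it is done.

Besides the shell and the picture viewer there is one more tool, called after "Call:" as name(argument=value, ...) on one line, values as JSON. carry_out: Moves the arm, as the interface text tells. Its arguments: {"type":"object","properties":{"moves":{"type":"array"},"newtons":{"type":"number"}},"required":["moves"]}

```bash
mkdir -p pics; python3 - <<'E'
from station import bot
import cv2,numpy as np
o=bot.get_obs();print({k:np.round(v,3) for k,v in o.items()})
for c in("scene","top","wrist"):
    im=bot.read_camera(c);cv2.imwrite(f"pics/{c}0.png",im[:,:,::-1]);print(c,bot.camera_info(c))
E
```

```text
{'t': np.float64(0.0), 'q': array([ 1.005,  0.478,  0.022,  1.556, -0.011,  1.109, -0.083]), 'joint_vel': array([ 0.002, -0.   , -0.001, -0.   , -0.   ,  0.   ,  0.001]), 'joint_torque': array([-0.0000e+00, -5.9645e+01,  1.6080e+00, -2.8120e+01,  1.2000e-02,
        9.0000e-03, -0.0000e+00]), 'eef_pos': array([ 0.298, -0.605,  0.21 ]), 'tool_rot': array([-0.001,  0.974,  0.227, -0.   ]), 'contact_force': array([0.373, 0.174, 0.948]), 'torque': array([-0.025, -0.002,  0.07 ]), 'gripper_width': np.float64(1.001)}
scene {'vertical_fov': 54.68313866254852, 'cx': 320.59461667251935, 'cy': 198.369653838841, 'position': array([ 0.7885343 , -0.50660504,  0.72034051]), 'attitude': array([0.90430384, 0.35458606, 0.08981116, 0.22008463])}
top {'vertical_fov': 45.01784618232136, 'cx': 316.321879582922, 'cy': 202.59013705269993, 'position': array([0.34968396, 0.02976558, 1.49935284]), 'attitude': array([ 0.71203001,  0.04005583, -0.03768211, -0.69999204])}
wrist {'vertical_fov': 65.70646984690485, 'cx': 314.1707756608631, 'cy': 203.5147477831869, 'position': array([ 0.361439  , -0.573025  ,  0.37237455]), 'attitude': array([ 0.84058276, -0.11964948,  0.0752487 , -0.52291706])}
```

View pics/top0.png

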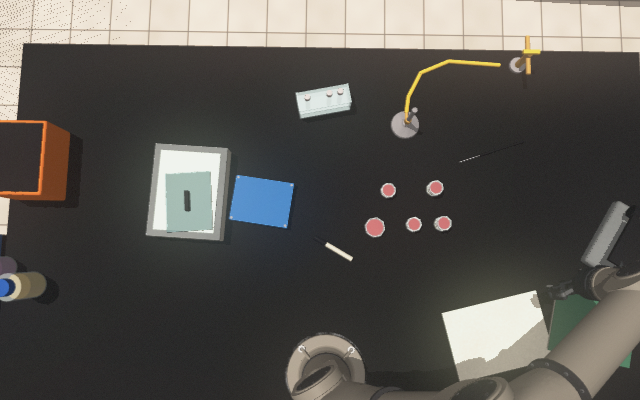

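View pics/scene0.png

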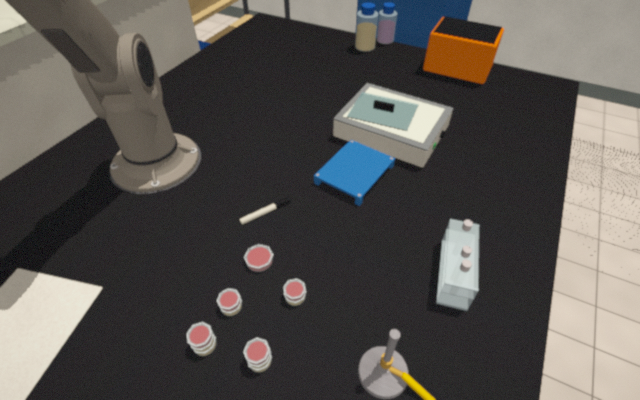

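```bash
cat > h.py <<'E'
from station import bot
import cv2,numpy as np
from scipy.spatial.transform import Rotation as R
def rot(q): return R.from_quat(np.r_[q[1:],q[0]])
def rays(cam,px,ci=None):
    ci=ci or bot.camera_info(cam); f=200/np.tan(np.radians(ci["vertical_fov"]/2))
    d=(np.atleast_2d(px)-[ci["cx"],ci["cy"]])/f
    if cam=="wrist":
        r=np.linalg.norm(d,axis=1,keepdims=True)+1e-12
        v=np.c_[d/r*np.sin(r),np.cos(r)]
    else: v=np.c_[d,np.ones(len(d))]
    return ci["position"],rot(ci["attitude"]).apply(v*[1,-1,-1])
def at_z(cam,px,z,ci=None):
    p,v=rays(cam,px,ci); return p+v*((z-p[2])/v[:,2])[:,None]
def project(cam,P,ci=None):
    ci=ci or bot.camera_info(cam); f=200/np.tan(np.radians(ci["vertical_fov"]/2))
    v=rot(ci["attitude"]).inv().apply(np.atleast_2d(P)-ci["position"])*[1,-1,-1]
    if cam=="wrist":
        n=np.linalg.norm(v[:,:2],axis=1,keepdims=True)+1e-12
        d=v[:,:2]/n*np.arctan2(n,v[:,2:])
    else: d=v[:,:2]/v[:,2:]
    return d*f+[ci["cx"],ci["cy"]]
def quad(region):
    "four corners of a region: its hull, simplified"
    c=max(cv2.findContours(region.astype(np.uint8),0,1)[0],key=cv2.contourArea)
    return np.squeeze(cv2.approxPolyN(cv2.convexHull(c),4,ensure_convex=True)).astype(float)
def sil(label,cam,n=1):
    return [s for s in bot.silhouettes(label,cam)][:n]
def tool(target):
    "world point in current tool axes, cm from the TCP"
    o=bot.get_obs(); return rot(o["tool_rot"]).inv().apply(np.asarray(target)-o["eef_pos"])*100
def snap(cam,name):
    im=bot.read_camera(cam); cv2.imwrite(f"pics/{name}.png",im[:,:,::-1]); return im
E
python3 - <<'E'
from h import *
np.set_printoptions(precision=4,suppress=True)
for cam in("top","scene"):
    bot.read_camera(cam)
    for l,z in(("carrier",.03),("cover",.075),("wall",.07),("red1",.04),("bigred",.019),("marker",.012),("amber1",.03)):
        for s in sil(l,cam,6):
            print(cam,l,round(s["score"],2),s["region"].sum(),np.round(s["location"]),at_z(cam,s["location"],z)[0])
            if l in("carrier","cover","wall") and s["score"]>.5:
                q=quad(s["region"]);print(q.tolist(),at_z(cam,q,z)[:,:2].tolist())
E
```

```text
top carrier 0.85 2712 [262. 201.] [0.5131 0.2014 0.03  ]
[[296.0, 182.0], [287.0, 229.0], [228.0, 219.0], [236.0, 174.0]] [[0.5746014205099703, 0.09973764516470304], [0.42950403491287464, 0.12398746061980553], [0.45695483363355105, 0.30483694141911416], [0.5964274345061864, 0.28534069783218724]]
top cover 0.71 2666 [188. 202.] [0.5032 0.4172 0.075 ]
[[211.0, 172.0], [211.0, 229.0], [166.0, 232.0], [164.0, 172.0]] [[0.5936726968470777, 0.35254167284551857], [0.42323284516559967, 0.34552382202072585], [0.41211716366400786, 0.4780306482654069], [0.5913142878977251, 0.4932420851357223]]
top wall 0.66 4521 [193. 170.] [0.6    0.4086 0.07  ]
[[232.0, 148.0], [223.0, 240.0], [145.0, 236.0], [155.0, 141.0]] [[0.6689531123665222, 0.2932793515504765], [0.39160024854078584, 0.3098122374134654], [0.39945315428520844, 0.5411842825006666], [0.6866381761447223, 0.5270352572040176]]
top red1 0.74 151 [388. 190.] [ 0.5528 -0.1806  0.04  ]
top red1 0.68 186 [442. 224.] [ 0.4518 -0.3467  0.04  ]
top red1 0.53 141 [412. 223.] [ 0.4542 -0.2545  0.04  ]
top red1 0.5 174 [434. 186.] [ 0.5681 -0.3212  0.04 
[... 942 characters left out ...]
 [[0.701487328618208, 0.5218770530019473], [0.6824002207592854, 0.22944291289208252], [0.38830145242257874, 0.25569767440817215], [0.40080673838600706, 0.5422047961633633]]
scene red1 0.88 555 [257. 352.] [ 0.5636 -0.3259  0.04  ]
scene red1 0.65 482 [196. 336.] [ 0.4504 -0.3521  0.04  ]
scene red1 0.58 396 [294. 288.] [ 0.5575 -0.186   0.04  ]
scene bigred 0.71 574 [259. 257.] [ 0.4454 -0.1466  0.019 ]
scene bigred 0.65 79 [298. 301.] [ 0.5715 -0.1983  0.019 ]
scene marker 0.9 311 [263. 208.] [ 0.3698 -0.019   0.012 ]
scene amber1 0.62 61 [232. 312.] [ 0.4742 -0.2809  0.03  ]
scene amber1 0.45 76 [206. 349.] [ 0.4757 -0.36    0.03  ]
scene amber1 0.4 70 [295. 302.] [ 0.5712 -0.2065  0.03  ]
```

```bash
cat >> h.py <<'E'
def down(yaw,tilt=0):
    "tool x at world yaw, tool z down; then tilt deg about world x-like tool x axis (z goes from down toward +90deg of yaw)"
    x=np.array([np.cos(np.radians(yaw)),np.sin(np.radians(yaw)),0]); z=np.array([0,0,-1.])
    return R.from_rotvec(x*np.radians(tilt))*R.from_matrix(np.c_[x,np.cross(z,x),z])
def plan(*wps,pos=None,q=None):
    "rows (turn deg, shift cm) from the current pose to each waypoint (pos,Rot)"
    o=bot.get_obs(); R0=q or rot(o["tool_rot"]); p0=o["eef_pos"] if pos is None else pos
    for p,r in wps:
        t=np.degrees((R0.inv()*r).as_rotvec()); s=R0.inv().apply(np.asarray(p)-p0)*100
        print(np.round(t,1).tolist(),np.round(s,2).tolist(),"|turn|%.1f |shift|%.1f"%(np.linalg.norm(t),np.linalg.norm(s)))
E
python3 - <<'E'
from h import *
plan(([.44,-.33,.25],down(0)))
o=bot.get_obs();ci=bot.camera_info("wrist");r=rot(o["tool_rot"])
print(r.inv().apply(ci["position"]-o["eef_pos"]),(r.inv()*rot(ci["attitude"])).as_matrix())
E
```

```text
[0.0, -0.0, 26.2] [24.88, -18.45, -3.9] |turn|26.2 |shift|31.2
[ 0.07093133 -0.00099204 -0.16211178] [[-2.27287399e-04  9.60073036e-01  2.79749376e-01]
 [ 9.99999974e-01  2.14464704e-04  7.64456188e-05]
 [ 1.33970104e-05  2.79749386e-01 -9.60073060e-01]]
```

Call:
carry_out(moves=[[[0,0,26],[0,-31,-4],8.5],[[0,0,26],[0,-31,-4],8.5],[[0,0,26],[0,-31,-4],8.5],[[0,0,26],[0,-31,-4],8.5],[[0,0,26],[0,-31,-4],8.5]])

```text
t: 1.58
eef_pos: [0.1606, -0.3259, 0.2513]
tool_rot: [0.0, 1.0, 0.002, 0.0]
contact_force: [0.0, -0.7, 1.5]
gripper_width: 1.002
```

Call:
carry_out(moves=[[[0,0,0],[30,-5.5,0],8.5],[[0,0,0],[30,-5.5,0],8.5],[[0,0,0],[30,-5.5,0],8.5],[[0,0,0],[30,-5.5,0],8.5],[[0,0,0],[30,-5.5,0],8.5]])

```text
t: 2.2
eef_pos: [0.4634, -0.2706, 0.2512]
tool_rot: [0.0, 1.0, 0.002, 0.0]
contact_force: [-0.8, -1.4, 0.5]
gripper_width: 0.993
```

```bash
python3 - <<'E'
from h import *
np.set_printoptions(precision=4,suppress=True)
o=bot.get_obs();print(o["eef_pos"],o["q"])
snap("wrist","w1")
for l,z in(("red1",.04),("bigred",.019),("amber1",.02)):
    for s in sil(l,"wrist",6): print(l,round(s["score"],2),s["region"].sum(),np.round(s["location"]),at_z("wrist",s["location"],z)[0])
E
```

```text
[ 0.4634 -0.2706  0.2512] [ 0.5848  0.2214 -0.202   1.8283  0.0495  1.0958 -1.2013]
red1 0.79 956 [307. 179.] [ 0.4605 -0.2576  0.04  ]
red1 0.7 1003 [363.  95.] [ 0.565  -0.3236  0.04  ]
red1 0.68 986 [380. 182.] [ 0.458  -0.3493  0.04  ]
red1 0.62 949 [241. 100.] [ 0.5585 -0.1781  0.04  ]
bigred 0.72 1488 [220. 191.] [ 0.4366 -0.142   0.019 ]
amber1 0.47 38 [307. 164.] [ 0.4708 -0.2601  0.02  ]
amber1 0.41 98 [363. 163.] [ 0.472  -0.3331  0.02  ]
```

View pics/w1.png

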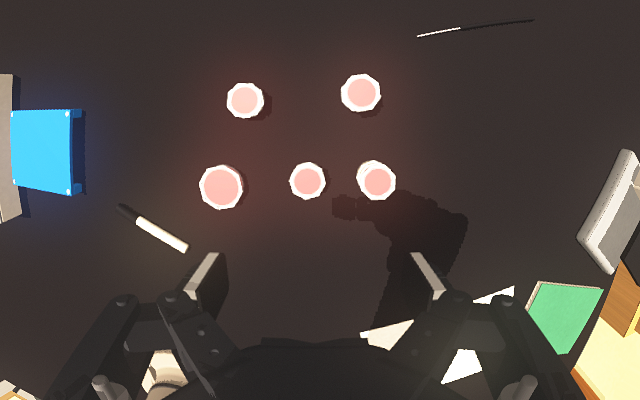

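Call:
carry_out(moves=[[[0,0,0],[0.5,-30,-2],8.5],[[0,0,0],[0.5,-30,-2],8.5],[[0,0,0],[0.5,-30,-2],8.5],[[0,0,0],[0.5,-30,-2],8.5],[[0,0,0],[0.5,-30,-2],8.5]])

```text
t: 3.02
eef_pos: [0.4637, 0.0296, 0.2716]
tool_rot: [0.001, 1.0, 0.002, 0.0]
contact_force: [0.4, 0.0, 0.0]
gripper_width: 0.997
```

Call:
carry_out(moves=[[[0,0,0],[0,-12,0],8.5],[[0,0,0],[0,-12,0],8.5],[[0,0,0],[0,-12,0],8.5]])

```text
t: 3.4
eef_pos: [0.4632, 0.1521, 0.2715]
tool_rot: [-0.001, 1.0, 0.005, 0.0]
contact_force: [0.5, -0.8, 0.3]
gripper_width: 0.996
```

```bash
python3 - <<'E'
from h import *
np.set_printoptions(precision=4,suppress=True)
o=bot.get_obs();print(o["eef_pos"],o["q"])
snap("wrist","w2")
for l,z in(("carrier",.03),("wall",.07),("cover",.075),("marker",.01)):
    for s in sil(l,"wrist",1):
        q=quad(s["region"]);print(l,round(s["score"],2),s["region"].sum(),q.tolist());print(at_z("wrist",q,z))
E
```

```text
[0.4632 0.1521 0.2715] [ 0.0543  0.1486 -0.5486  1.8862  0.0849  1.1287 -2.0861]
carrier 0.67 13951 [[351.0, 86.0], [334.0, 191.0], [203.0, 173.0], [215.0, 70.0]]
[[0.5742 0.101  0.03  ]
 [0.4346 0.1212 0.03  ]
 [0.4605 0.3012 0.03  ]
 [0.6001 0.2791 0.03  ]]
wall 0.85 17408 [[201.0, 229.0], [58.0, 216.0], [64.0, 36.0], [207.0, 5.0]]
[[0.394  0.2957 0.07  ]
 [0.4074 0.5643 0.07  ]
 [0.6878 0.519  0.07  ]
 [0.6803 0.2777 0.07  ]]
cover 0.67 10092 [[169.0, 205.0], [91.0, 213.0], [74.0, 93.0], [153.0, 69.0]]
[[0.4286 0.3359 0.075 ]
 [0.4159 0.4777 0.075 ]
 [0.5938 0.4874 0.075 ]
 [0.6047 0.3472 0.075 ]]
marker 0.55 675 [[457.0, 240.0], [452.0, 249.0], [387.0, 209.0], [391.0, 200.0]]
[[ 0.3509 -0.0818  0.01  ]
 [ 0.3354 -0.0753  0.01  ]
 [ 0.4035  0.0408  0.01  ]
 [ 0.4171  0.0357  0.01  ]]
```

View pics/w2.png

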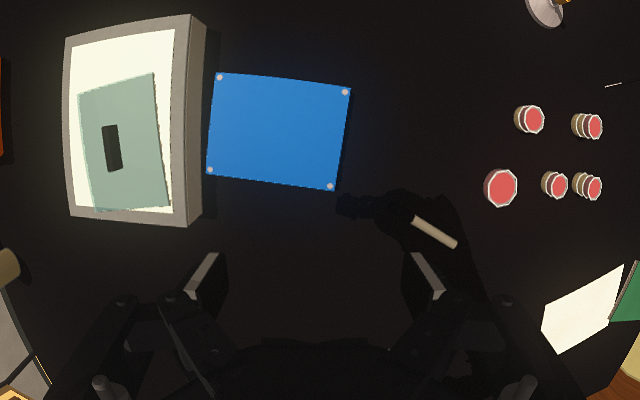

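```bash
python3 - <<'E'
from h import *
np.set_printoptions(precision=4,suppress=True)
print(at_z("wrist",[[190,14],[175,226]],.07),at_z("wrist",[[207,20],[201,229]],0.))
u=np.array([.143,.99,0]);E=np.array([.5044,.1111,0]);r=down(-8.2,50)
a=E-.08*u+[0,0,.12];plan((a,r))
b=E-.05*u+[0,0,.037];c=E+.009*u+[0,0,.037]
plan((a,r),(b,r),(c,r),pos=a,q=r)
E
```

```text
[[0.6719 0.2996 0.07  ]
 [0.3978 0.3339 0.07  ]] [[0.6843 0.3014 0.    ]
 [0.3673 0.3243 0.    ]]
[50.0, 3.6, 7.7] [2.83, 11.43, 15.11] |turn|50.7 |shift|19.2
[0.0, 0.0, 0.0] [0.0, 0.0, 0.0] |turn|0.0 |shift|0.0
[0.0, 0.0, 0.0] [0.0, 4.43, 7.63] |turn|0.0 |shift|8.8
[0.0, 0.0, 0.0] [0.0, 0.64, 12.15] |turn|0.0 |shift|12.2
```

Call:
carry_out(moves=[[[10,0.7,1.5],[0.6,2.3,2],3],[[20,1.4,3],[1.1,4.6,5],3],[[30,2.2,4.6],[1.7,6.9,8],3],[[40,2.9,6.2],[2.3,9.2,11.5],3],[[50,3.6,7.7],[2.8,11.4,15],3]])

```text
t: 4.28
eef_pos: [0.4946, 0.0313, 0.1209]
tool_rot: [-0.422, 0.904, -0.065, 0.033]
contact_force: [1.3, -0.2, -0.2]
gripper_width: 0.352
```

```bash
python3 - <<'E'
from h import *
np.set_printoptions(precision=4,suppress=True)
o=bot.get_obs();print(o["t"],o["eef_pos"],o["q"],o["gripper_width"])
u=np.array([.143,.99,0]);E=np.array([.5044,.1111,0]);r=down(-8.2,50)
b=E-.05*u+[0,0,.037];c=E+.009*u+[0,0,.037]
plan((b,r),(c,r))
E
```

```text
4.275 [0.4946 0.0313 0.1209] [ 0.751   0.58   -0.4995  2.0676 -0.8033  0.8936 -0.786 ] 0.35241529260946214
[-0.1, -0.3, 0.1] [-0.22, 4.48, 7.71] |turn|0.3 |shift|8.9
[-0.1, -0.3, 0.1] [-0.23, 0.7, 12.24] |turn|0.3 |shift|12.3
```

Call:
carry_out(moves=[[[0,0,0],[-0.2,2.2,3.8],3],[[0,0,0],[-0.2,4.5,7.7],3],[[0,0,0],[-0.2,2.6,10],3],[[0,0,0],[-0.2,0.7,12.2],3],[[0,0,0],[-0.2,0.7,12.2],3]])

```text
t: 4.9
eef_pos: [0.5028, 0.1239, 0.0373]
tool_rot: [-0.422, 0.904, -0.063, 0.029]
contact_force: [0.1, -0.4, 0.1]
gripper_width: 0.351
```

```bash
python3 - <<'E'
from h import *
o=bot.get_obs();print(o["t"],o["eef_pos"],o["contact_force"])
im=snap("scene","s1");w=bot.read_camera("wrist")
c=cv2.resize(im[100:260,240:440],(800,640))[:590]
cv2.imwrite("pics/s1c.png",np.hstack([cv2.resize(im[110:250,270:430],(400,350)),cv2.resize(w[0:280],(400,175*1)).repeat(2,0)[:350]])[:,:,::-1])
E
```

```text
4.9 [0.50277833 0.1239343  0.03726792] [ 0.14755144 -0.35838354  0.11655969]
```

View pics/s1c.png

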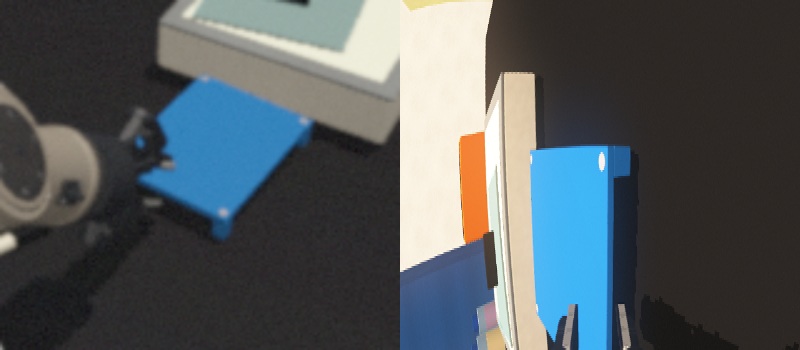

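```bash
python3 - <<'E'
from h import *
u=np.array([.143,.99,0]);E=np.array([.5044,.1111,0])
f=lambda du,z,t:(E+du*u+[0,0,z],down(-8.2,t))
plan(f(.0124,.043,50),f(.0135,.056,55),f(.0152,.0705,60),f(.019,.084,65),f(.0234,.098,70))
E
```

```text
[0.1, 0.1, 0.1] [0.23, -0.62, -0.23] |turn|0.2 |shift|0.7
[5.1, 0.1, 0.1] [0.24, -1.69, -0.98] |turn|5.1 |shift|2.0
[10.1, 0.1, 0.1] [0.24, -2.91, -1.79] |turn|10.1 |shift|3.4
[15.1, 0.1, 0.1] [0.24, -4.19, -2.37] |turn|15.1 |shift|4.8
[20.1, 0.1, 0.1] [0.24, -5.54, -2.93] |turn|20.1 |shift|6.3
```

Call:
carry_out(moves=[[[0,0,0],[0.2,-0.6,-0.2],3],[[2.5,0,0],[0.2,-1.1,-0.6],3],[[5,0,0],[0.2,-1.7,-1],3],[[7.5,0,0],[0.2,-2.3,-1.4],3],[[10,0,0],[0.2,-2.9,-1.8],3]])

```text
t: 5.62
eef_pos: [0.506, 0.1273, 0.0712]
tool_rot: [-0.5, 0.863, -0.061, 0.035]
contact_force: [0.3, -0.6, 0.6]
gripper_width: 0.355
```

```bash
python3 - <<'E'
from h import *
o=bot.get_obs();print(o["t"],o["eef_pos"],o["contact_force"])
u=np.array([.143,.99,0]);E=np.array([.5044,.1111,0])
f=lambda du,z,t:(E+du*u+[0,0,z],down(-8.2,t))
plan(f(.019,.084,65),f(.0234,.098,70))
im=snap("scene","s2")
cv2.imwrite("pics/s2c.png",cv2.resize(im[90:230,290:450],(640,560))[:,:,::-1])
E
```

```text
5.625 [0.50601001 0.12732961 0.07124303] [ 0.30338193 -0.58662835  0.58038599]
[4.9, 0.2, 0.1] [0.07, -1.24, -0.4] |turn|4.9 |shift|1.3
[9.9, 0.2, 0.1] [0.07, -2.67, -0.72] |turn|9.9 |shift|2.8
```

View pics/s2c.png

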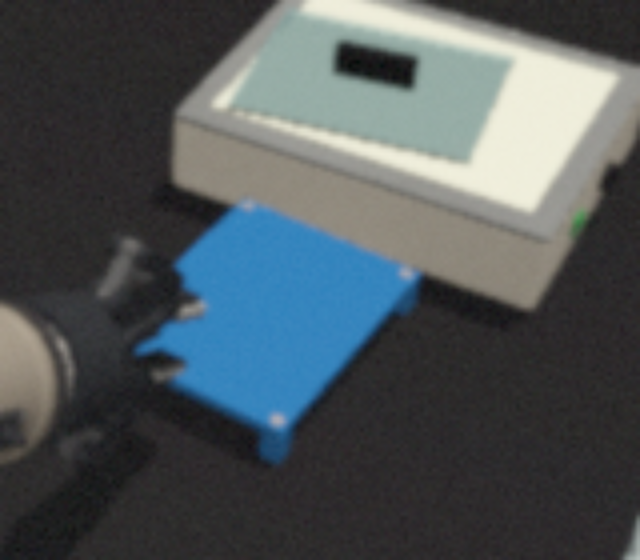

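```bash
python3 - <<'E'
from h import *
for n,p,t in(("s1",[.5028,.1239,.0373],50),("s2",[.506,.1273,.0712],60)):
    r=down(-8.2,t)
    for w in(-.015,.015):
        print(n,w,[np.round(project("scene",p+r.apply([0,w,d]))[0],1).tolist() for d in(0,.008,.017)])
print(project("scene",[[.5742,.101,.03],[.4346,.1212,.03],[.4605,.3012,.03],[.6001,.2791,.03]]))
bot.read_camera("scene")
for s in sil("carrier","scene",1): print(quad(s["region"]))
im=cv2.imread("pics/s1.png");cv2.imwrite("pics/s1z.png",cv2.resize(im[150:220,300:380],(800,600),interpolation=2)[:600])
E
```

```text
s1 -0.015 [[339.6, 176.4], [340.9, 176.5], [342.3, 176.6]]
s1 0.015 [[335.1, 187.3], [336.4, 187.3], [337.9, 187.4]]
s2 -0.015 [[341.3, 165.9], [342.9, 165.6], [344.5, 165.2]]
s2 0.015 [[337.6, 177.1], [339.1, 176.7], [340.8, 176.2]]
[[359.63603741 199.35501738]
 [312.95728765 176.06309079]
 [351.08760391 139.76525461]
 [395.1053415  159.2558654 ]]
[[399. 159.]
 [358. 206.]
 [324. 180.]
 [344. 135.]]
```

View pics/s1z.png

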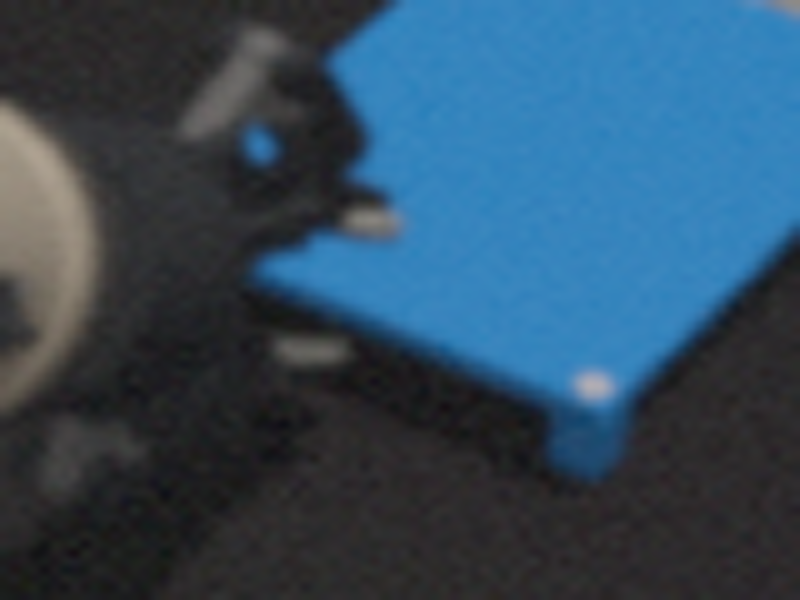

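```bash
python3 - <<'E'
from h import *
o=bot.get_obs();r=rot(o["tool_rot"])
w=snap("wrist","w3")
for d in(-.005,.0,.005,.01,.017):
    print(d,[np.round(project("wrist",o["eef_pos"]+r.apply([x,y,d]))[0]).tolist() for x,y in((.011,-.015),(.011,.015),(-.011,-.015),(-.011,.015))])
cv2.imwrite("pics/w3c.png",cv2.resize(w[200:350,210:410],(800,600))[:,:,::-1])
E
```

```text
-0.005 [[287.0, 228.0], [342.0, 228.0], [288.0, 264.0], [341.0, 264.0]]
0.0 [[287.0, 224.0], [341.0, 225.0], [288.0, 260.0], [340.0, 260.0]]
0.005 [[288.0, 221.0], [340.0, 222.0], [289.0, 256.0], [339.0, 256.0]]
0.01 [[289.0, 219.0], [340.0, 219.0], [290.0, 253.0], [339.0, 253.0]]
0.017 [[290.0, 215.0], [339.0, 215.0], [290.0, 248.0], [338.0, 248.0]]
```

View pics/w3c.png

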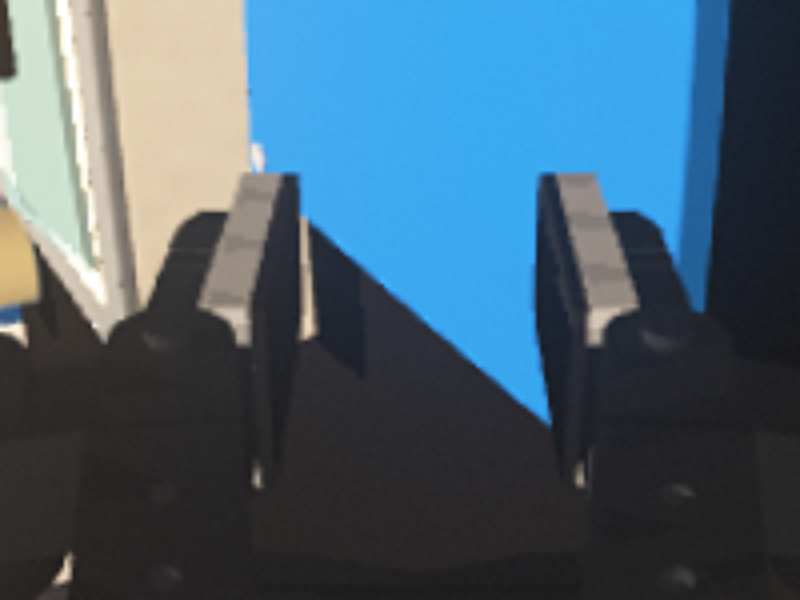

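```bash
python3 - <<'E'
from h import *
o=bot.get_obs();r=rot(o["tool_rot"])
def loc(px,x):
    p,v=rays("wrist",px); p=r.inv().apply(p-o["eef_pos"]);v=r.inv().apply(v)
    return np.round((p+v*((x-p[0])/v[:,0])[:,None])*1000,1).tolist()
for x in(.011,0,-.011):
    print(x,"30:",loc([[284.5,244],[345,244],[270,244],[265,285]],x),"85:",loc([[218,254],[412,254],[208,254]],x))
E
python3 -c "
import cv2;im=cv2.imread('pics/w2.png')[220:360,160:470];cv2.imwrite('pics/w2z.png',cv2.resize(im,None,fx=2.5,fy=2.5))"
```

```text
0.011 30: [[11.0, -13.8, -27.0], [11.0, 15.0, -26.9], [11.0, -20.8, -27.2], [11.0, -17.7, -64.8]] 85: [[11.0, -43.1, -39.6], [11.0, 44.6, -39.5], [11.0, -47.9, -40.0]]
0 30: [[0.0, -16.4, -2.0], [0.0, 17.7, -2.0], [0.0, -24.7, -2.2], [0.0, -21.0, -46.8]] 85: [[0.0, -51.2, -17.0], [0.0, 52.8, -16.9], [0.0, -56.8, -17.4]]
-0.011 30: [[-11.0, -19.1, 23.0], [-11.0, 20.4, 23.0], [-11.0, -28.6, 22.7], [-11.0, -24.4, -28.8]] 85: [[-11.0, -59.2, 5.7], [-11.0, 61.0, 5.7], [-11.0, -65.7, 5.1]]
```

View pics/w2z.png

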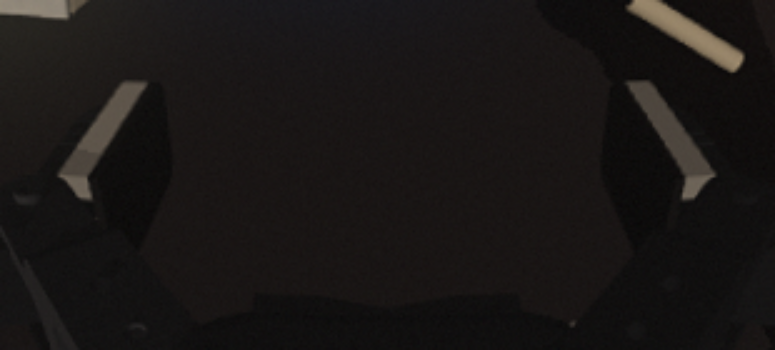

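```bash
python3 - <<'E'
from h import *
u=np.array([.143,.99,0]);E=np.array([.5044,.1111,0])
f=lambda du,z,t:(E+du*u+[0,0,z],down(-8.2,t))
plan(f(-.04,.075,55),f(-.06,.05,50),f(-.06,.027,50))
E
```

```text
[-5.0, 0.2, 0.1] [0.06, 2.47, -5.11] |turn|5.0 |shift|5.7
[-10.0, 0.2, 0.1] [0.06, 5.63, -5.59] |turn|10.0 |shift|7.9
[-10.0, 0.2, 0.1] [0.06, 7.62, -4.44] |turn|10.0 |shift|8.8
```

Call:
carry_out(moves=[[[-5,0,0],[0,2.5,-5.1],3],[[-10,0,0],[0,5.6,-5.6],3],[[-10,0,0],[0,6.6,-5],3],[[-10,0,0],[0,7.6,-4.4],3],[[-10,0,0],[0,7.6,-4.4],3]])

```text
t: 6.45
eef_pos: [0.4944, 0.0536, 0.0263]
tool_rot: [-0.423, 0.904, -0.063, 0.028]
contact_force: [0.1, -0.0, 0.3]
gripper_width: 0.352
```

```bash
python3 - <<'E'
from h import *
o=bot.get_obs();print(o["t"],o["eef_pos"],o["contact_force"])
u=np.array([.143,.99,0]);E=np.array([.5044,.1111,0])
f=lambda du,z,t:(E+du*u+[0,0,z],down(-8.2,t))
plan(f(-.06,.015,50),f(-.01,.011,50))
im=bot.read_camera("scene");cv2.imwrite("pics/s4.png",cv2.resize(im[140:240,270:400],(780,600))[:,:,::-1])
E
```

```text
6.45 [0.49443246 0.05364325 0.02631811] [ 0.12023333 -0.03344797  0.27256448]
[-0.1, 0.3, 0.1] [0.17, 0.98, 0.59] |turn|0.3 |shift|1.2
[-0.1, 0.3, 0.1] [0.19, -1.92, 4.69] |turn|0.3 |shift|5.1
```

View pics/s4.png

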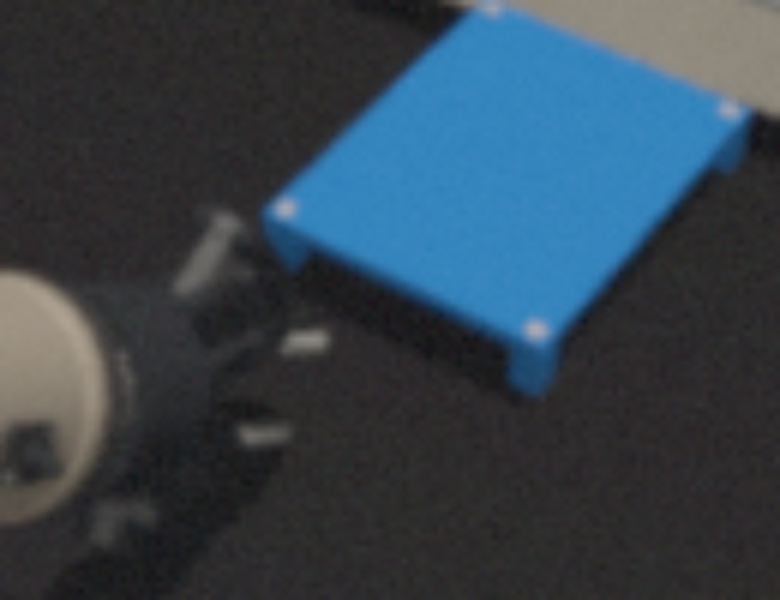

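Call:
carry_out(moves=[[[0,0,0],[0.2,0.6,0.8],3],[[0,0,0],[0.2,1.1,1],3],[[0,0,0],[0.2,-0.4,3],3],[[0,0,0],[0.2,-1.9,4.7],3],[[0,0,0],[0.2,-1.9,4.7],3]])

```text
t: 7.12
eef_pos: [0.5035, 0.1016, 0.0118]
tool_rot: [-0.422, 0.904, -0.062, 0.029]
contact_force: [-0.4, 0.2, 0.5]
gripper_width: 0.351
```

```bash
python3 - <<'E'
from h import *
o=bot.get_obs();print(o["t"],o["eef_pos"],o["contact_force"])
u=np.array([.143,.99,0]);E=np.array([.5044,.1111,0])
f=lambda du,z,t:(E+du*u+[0,0,z],down(-8.2,t))
plan(f(.0415,.0105,50),f(.0415,.03,50))
E
```

```text
7.125 [0.50351246 0.10160533 0.01179997] [-0.43389001  0.21794124  0.46054632]
[-0.0, 0.3, 0.2] [-0.01, -3.18, 4.0] |turn|0.4 |shift|5.1
[-0.0, 0.3, 0.2] [-0.01, -4.67, 2.74] |turn|0.4 |shift|5.4
```

Call:
carry_out(moves=[[[0,0,0],[0,-1.6,2],3],[[0,0,0],[0,-3.2,4],3],[[0,0,0],[0,-3.2,4],3],[[0,0,0],[0,-4,3.4],3],[[0,0,0],[0,-4.7,2.8],3]])

```text
t: 7.75
eef_pos: [0.5116, 0.1495, 0.0297]
tool_rot: [-0.421, 0.904, -0.064, 0.03]
contact_force: [-0.0, 0.4, -1.6]
gripper_width: 0.354
```

```bash
python3 - <<'E'
from h import *
o=bot.get_obs();print(o["t"],o["eef_pos"],o["contact_force"],o["torque"])
bot.read_camera("scene")
s=sil("carrier","scene",1)[0];print(s["score"],quad(s["region"]).tolist())
E
```

```text
7.75 [0.51156596 0.14945581 0.02972893] [-0.03835285  0.39757885 -1.61483296] [-1.02575449  0.14062885 -0.01324923]
0.85 [[400.0, 159.0], [359.0, 201.0], [332.0, 181.0], [341.0, 135.0]]
```

```bash
python3 - <<'E'
from h import *
u=np.array([.143,.99,0]);E=np.array([.5044,.1111,0])
f=lambda du,z,t:(E+du*u+[0,0,z],down(-8.2,t))
plan(f(.0459,.0527,60),f(.0507,.0688,65),f(.0564,.0844,70))
E
```

```text
[10.1, 0.0, 0.2] [-0.2, -2.14, -0.94] |turn|10.1 |shift|2.3
[15.1, 0.1, 0.2] [-0.19, -3.68, -1.61] |turn|15.1 |shift|4.0
[20.1, 0.1, 0.2] [-0.19, -5.24, -2.18] |turn|20.1 |shift|5.7
```

Call:
carry_out(moves=[[[5,0,0],[-0.1,-1.1,-0.5],3],[[10,0,0.2],[-0.2,-2.1,-0.9],3],[[15,0,0.2],[-0.2,-3.7,-1.6],3],[[20,0,0.2],[-0.2,-5.2,-2.2],3],[[20,0,0.2],[-0.2,-5.2,-2.2],3]])

```text
t: 8.48
eef_pos: [0.5121, 0.1662, 0.0825]
tool_rot: [-0.572, 0.817, -0.06, 0.04]
contact_force: [0.7, -1.9, -0.9]
gripper_width: 0.351
```

```bash
python3 - <<'E'
from h import *
o=bot.get_obs();print(o["t"],o["eef_pos"],o["contact_force"],o["torque"])
im=bot.read_camera("scene");w=snap("wrist","w5")
cv2.imwrite("pics/s5.png",np.hstack([cv2.resize(im[100:240,280:420],(400,400)),cv2.resize(w[0:360,140:500],(400,400))])[:,:,::-1])
E
```

```text
8.475 [0.51208926 0.16617641 0.08248811] [ 0.73914892 -1.94619055 -0.88638803] [-1.22403654  0.17098976 -0.04012801]
```

View pics/s5.png

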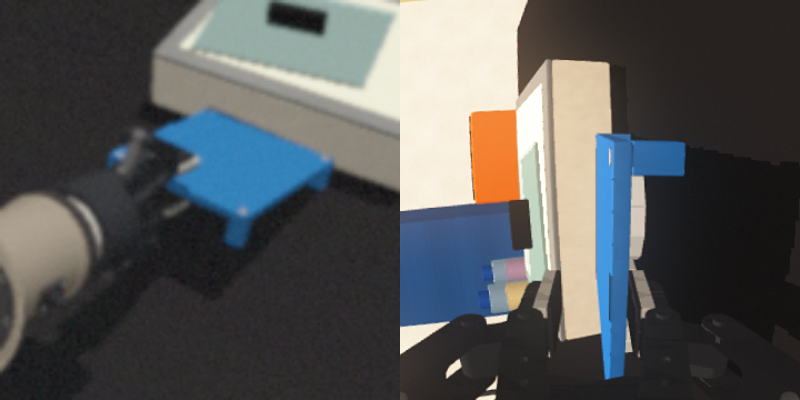

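Call:
carry_out(newtons=80, moves=[[[0,0,0],[0,0.5,0],2],[[0,0,0],[0,1.0,0],0.6],[[0,0,0],[0,1.1,0],0.4],[[0,0,0],[0,1.1,0],0.4],[[0,0,0],[0,1.1,0],0.4]])

```text
t: 9.2
eef_pos: [0.5111, 0.1639, 0.0731]
tool_rot: [-0.572, 0.817, -0.059, 0.039]
contact_force: [0.6, -3.1, 0.5]
gripper_width: 0.061
```

```bash
python3 - <<'E'
from h import *
o=bot.get_obs();print(o["t"],o["eef_pos"],o["contact_force"],o["torque"],o["gripper_width"],o["q"])
u=np.array([.143,.99,0]);d=(o["eef_pos"]-[.5044,.1111,0]);print(d@u*1000,o["eef_pos"][2])
E
```

```text
9.2 [0.51109282 0.16391712 0.07314271] [ 0.5735126  -3.05866527  0.48405671] [-1.04152672  0.09362284 -0.04104427] 0.060516830003295885 [ 0.80916914  0.97882171 -0.75094041  2.0847101  -1.01089825  0.73218271
 -0.51424556]
53.24601932337766 0.07314270767811368
```

```bash
python3 - <<'E'
from h import *
u=np.array([.143,.99,0]);E=np.array([.5044,.1111,0])
def f(phi,lift=.003):
    c,s=np.cos(np.radians(phi)),np.sin(np.radians(phi)); p=.188-.03*s
    return (E+(p-.142*c+.026*s)*u+[0,0,lift+.142*s+.026*c],down(-8.2,90-phi))
A=[f(28.5),f(37),f(46),f(55)]
plan(*A); print()
p,r=f(55);plan(*[f(a) for a in(63.5,72,81,90)],pos=p,q=r)
E
```

```text
[-8.5, 0.2, -0.1] [0.09, -2.2, 0.06] |turn|8.5 |shift|2.2
[-17.0, 0.2, -0.1] [0.09, -4.04, 0.55] |turn|17.0 |shift|4.1
[-26.0, 0.2, -0.1] [0.09, -5.84, 1.41] |turn|26.0 |shift|6.0
[-35.0, 0.2, -0.1] [0.09, -7.46, 2.61] |turn|35.0 |shift|7.9

[-8.5, -0.0, -0.0] [0.0, -1.88, 0.41] |turn|8.5 |shift|1.9
[-17.0, 0.0, 0.0] [0.0, -3.71, 1.15] |turn|17.0 |shift|3.9
[-26.0, 0.0, 0.0] [0.0, -5.55, 2.29] |turn|26.0 |shift|6.0
[-35.0, 0.0, 0.0] [0.0, -7.23, 3.75] |turn|35.0 |shift|8.1
```

Call:
carry_out(moves=[[[-8.5,0,0],[0,-2.2,0],0.4],[[-17,0,0],[0,-4,0.5],0.4],[[-26,0,0],[0,-5.8,1.4],0.4],[[-35,0,0],[0,-7.4,2.6],0.4]])

```text
t: 9.7
eef_pos: [0.5202, 0.2121, 0.1358]
tool_rot: [-0.3, 0.951, -0.069, 0.022]
contact_force: [0.7, 1.2, -3.5]
gripper_width: 0.063
```

Call:
carry_out(moves=[[[-8.5,0,0],[0,-1.9,0.4],0.4],[[-17,0,0],[0,-3.7,1.1],0.4],[[-26,0,0],[0,-5.5,2.3],0.4],[[-35,0,0],[0,-7.2,3.7],0.4],[[-35,0,0],[0,-7.2,3.7],0.4]])

```text
t: 10.32
eef_pos: [0.5341, 0.3052, 0.1524]
tool_rot: [-0.008, 0.998, -0.063, 0.007]
contact_force: [9.1, -1.7, 34.9]
gripper_width: 0.064
```

```bash
python3 - <<'E'
from h import *
o=bot.get_obs();print(o["t"],o["eef_pos"],o["contact_force"],o["torque"],o["gripper_width"],o["q"])
u=np.array([.143,.99,0]);d=(o["eef_pos"]-[.5044,.1111,0]);print(d@u*1000,rot(o["tool_rot"]).as_matrix())
im=bot.read_camera("scene");w=snap("wrist","w6")
cv2.imwrite("pics/s6.png",np.hstack([cv2.resize(im[40:240,260:460],(400,400)),cv2.resize(w[0:360,140:500],(400,400))])[:,:,::-1])
E
```

```text
10.325 [0.53410477 0.30516284 0.15238843] [ 9.08887451 -1.69721824 34.91470482] [ 0.11350814 -1.52488343  0.27500497] 0.06397503777636727 [-0.54134904  0.43072567 -0.10123517  1.77279116  0.04954695  0.92024471
 -2.35880577]
196.3699962091344 [[ 0.99204965 -0.12497885  0.01475753]
 [-0.12518888 -0.99203008  0.01428498]
 [ 0.01285459 -0.01601888 -0.99978906]]
```

View pics/s6.png

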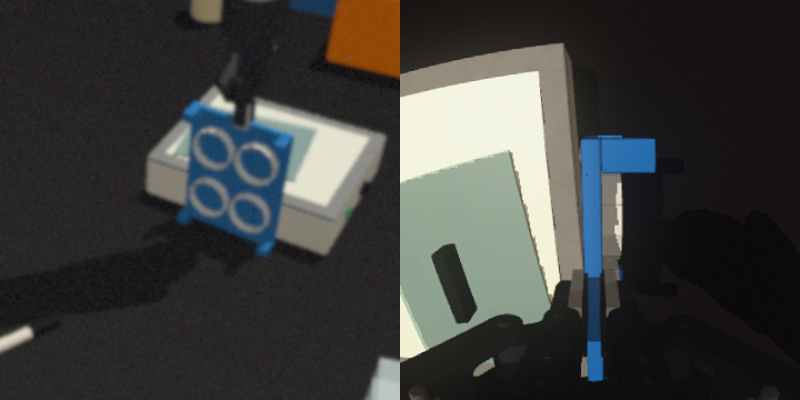

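Call:
carry_out(moves=[[[0,0,0],[0,0.8,-2],0.4],[[0,0,0],[0,5.5,-3.5],0.4],[[0,0,0],[0,9.5,-3.5],0.4],[[0,0,-10.5],[0,9.5,-3.5],0.4],[[0,0,-21],[0,9.5,-3.5],0.4]])

```text
t: 11.05
eef_pos: [0.5142, 0.1963, 0.1781]
tool_rot: [-0.002, 0.993, 0.115, -0.003]
contact_force: [-0.1, 0.0, -3.2]
gripper_width: 0.065
```

Call:
carry_out(moves=[[[0,0,-10.5],[0,0,0],0.4],[[0,0,-21],[0,0,0],0.4],[[0,0,-31.5],[0,0,0],0.4],[[0,0,-42],[0,0,0],0.4],[[0,0,-52.5],[0,0,0],0.4]])

```text
t: 11.68
eef_pos: [0.5141, 0.1969, 0.1778]
tool_rot: [-0.003, 0.84, 0.543, -0.002]
contact_force: [-0.5, -0.2, -2.2]
gripper_width: 0.062
```

```bash
python3 - <<'E'
from h import *
o=bot.get_obs();print(o["t"],o["eef_pos"],o["contact_force"],o["torque"],o["gripper_width"],o["q"])
plan((o["eef_pos"],down(171.8)))
E
```

```text
11.675 [0.51412758 0.19685831 0.17784825] [-0.48662999 -0.16393297 -2.1830343 ] [-0.0255711  -0.0347453   0.01443073] 0.0616869045809647 [-0.21653672  0.33184874 -0.31754639  1.86877932  0.11731301  0.96397824
 -1.00744338]
[-0.3, -0.4, -106.0] [0.0, 0.0, 0.0] |turn|106.0 |shift|0.0
```

Call:
carry_out(moves=[[[0,0,-10.6],[0,0,0],0.4],[[0,0,-21.2],[0,0,0],0.4],[[0,0,-31.8],[0,0,0],0.4],[[0,0,-42.4],[0,0,0],0.4],[[0,0,-53],[0,0,0],0.4]])

```text
t: 12.3
eef_pos: [0.5142, 0.1968, 0.1779]
tool_rot: [-0.003, 0.509, 0.861, -0.001]
contact_force: [-0.4, 0.3, -2.2]
gripper_width: 0.061
```

Call:
carry_out(moves=[[[0,0,-10.6],[0,0,0],0.4],[[0,0,-21.2],[0,0,0],0.4],[[0,0,-31.8],[0,0,0],0.4],[[0,0,-42.4],[0,0,0],0.4],[[0,0,-53],[0,0,0],0.4]])

```text
t: 12.92
eef_pos: [0.5142, 0.1967, 0.1779]
tool_rot: [-0.003, 0.071, 0.997, 0.001]
contact_force: [0.3, -0.5, -2.9]
gripper_width: 0.065
```

```bash
python3 - <<'E'
from h import *
o=bot.get_obs();print(o["t"],o["eef_pos"],o["contact_force"],o["torque"],o["gripper_width"],o["q"])
u=np.array([.143,.99,0]);E=np.array([.5044,.1111,0])
t=E+.154*u
plan((np.r_[t[:2],.16],down(171.8)),(np.r_[t[:2],.154],down(171.8)))
E
```

```text
12.925 [0.51424497 0.19674908 0.17791977] [ 0.33442515 -0.45516878 -2.91879092] [-0.01144242  0.05215636  0.03656001] 0.06481136878428051 [ 0.06563414  0.39062636 -0.67704998  1.85032518  0.28037707  1.0028386
  0.69996416]
[0.1, -0.4, 0.0] [-0.27, 6.78, 1.8] |turn|0.4 |shift|7.0
[0.1, -0.4, 0.0] [-0.27, 6.78, 2.4] |turn|0.4 |shift|7.2
```

Call:
carry_out(moves=[[[0,0,0],[-0.3,3.4,0.8],0.4],[[0,0,0],[-0.3,6.8,1.6],0.4],[[0,0,0],[-0.3,6.8,2],0.4],[[0,0,0],[-0.3,6.8,2.2],0.4],[[0,0,0],[-0.3,6.8,2.3],0.4]])

```text
t: 13.55
eef_pos: [0.5287, 0.2631, 0.1557]
tool_rot: [-0.002, 0.075, 0.997, 0.001]
contact_force: [-0.0, 0.3, -2.0]
gripper_width: 0.065
```

```bash
python3 - <<'E'
from h import *
o=bot.get_obs();print(o["t"],o["eef_pos"],o["contact_force"],o["torque"],o["gripper_width"])
bot.read_camera("wrist");bot.read_camera("top")
for c in("wrist","top"):
    for s in sil("carrier",c,1): print(c,s["score"],s["location"])
u=np.array([.143,.99,0]);d=(o["eef_pos"]-[.5044,.1111,0]);print(d@u*1000)
E
```

```text
13.55 [0.52869434 0.26306768 0.15570737] [-7.15726486e-05  2.83585561e-01 -1.99100110e+00] [ 0.00465011  0.01991061 -0.03738593] 0.06459953526772702
wrist 0.71 [321.1, 183.5]
153.92209216353208
```

```bash
cat >> h.py <<'E'
U=np.array([.143,.99,0]);E0=np.array([.5044,.1111,0])
def g(phi,lift=.001,off=.004,back=0.,alpha=None,L=.154,piv=.150):
    c,s=np.cos(np.radians(phi)),np.sin(np.radians(phi))
    return (E0+(piv-L*c+off*s)*U+[0,0,lift+L*s+off*c],down(171.8,-(90-(alpha or phi))))
E
python3 - <<'E'
from h import *
plan(*[g(a) for a in(81,72,63,54)]);print()
p,r=g(54);plan(*[g(a) for a in(45,36,28,20)],pos=p,q=r)
E
```

```text
[-8.8, -0.2, -0.4] [0.25, -2.5, 0.26] |turn|8.8 |shift|2.5
[-17.8, -0.1, -0.4] [0.23, -4.87, 0.75] |turn|17.8 |shift|4.9
[-26.8, -0.1, -0.4] [0.21, -7.13, 1.61] |turn|26.8 |shift|7.3
[-35.8, -0.1, -0.4] [0.2, -9.23, 2.81] |turn|35.8 |shift|9.6

[-9.0, -0.0, -0.0] [0.0, -2.41, 0.13] |turn|9.0 |shift|2.4
[-18.0, 0.0, -0.0] [0.0, -4.78, 0.63] |turn|18.0 |shift|4.8
[-26.0, 0.0, 0.0] [0.0, -6.79, 1.38] |turn|26.0 |shift|6.9
[-34.0, 0.0, 0.0] [0.0, -8.68, 2.41] |turn|34.0 |shift|9.0
```

Call:
carry_out(moves=[[[-8.8,0,0],[0.2,-2.5,0.2],0.4],[[-17.8,0,0],[0.2,-4.9,0.7],0.4],[[-26.8,0,0],[0.2,-7.1,1.6],0.4],[[-35.8,0,0],[0.2,-9.2,2.8],0.4]])

```text
t: 14.25
eef_pos: [0.5154, 0.1738, 0.13]
tool_rot: [0.023, 0.071, 0.95, 0.305]
contact_force: [0.6, -1.0, -5.2]
gripper_width: 0.061
```

```bash
python3 - <<'E'
from h import *
o=bot.get_obs();print(o["t"],o["eef_pos"],o["contact_force"],o["torque"],o["gripper_width"],o["q"])
plan(*[g(a) for a in(45,36,28,20)])
E
```

```text
14.25 [0.51544159 0.17380655 0.12995744] [ 0.63976721 -1.03704283 -5.21191855] [-1.15985646  0.19696972  0.06100239] 0.06146337114883954 [ 0.75267331  0.60510209 -1.04785176  2.07240474 -0.14431249  0.53517364
  1.38603107]
[-9.4, 0.3, -0.3] [0.19, -2.61, 0.25] |turn|9.4 |shift|2.6
[-18.4, 0.3, -0.2] [0.18, -4.97, 0.78] |turn|18.4 |shift|5.0
[-26.4, 0.3, -0.2] [0.17, -6.97, 1.54] |turn|26.4 |shift|7.1
[-34.4, 0.4, -0.2] [0.17, -8.86, 2.58] |turn|34.4 |shift|9.2
```

Call:
carry_out(moves=[[[-9,0,0],[0.2,-2.6,0.2],0.4],[[-18,0,0],[0.2,-4.9,0.7],0.4],[[-26,0,0],[0.2,-6.9,1.5],0.4],[[-34,0,0],[0.2,-8.8,2.5],0.4],[[-34,0,0],[0.2,-8.8,2.5],0.4]])

```text
t: 14.88
eef_pos: [0.5028, 0.1177, 0.052]
tool_rot: [0.038, 0.069, 0.817, 0.572]
contact_force: [1.4, 0.9, 0.3]
gripper_width: 0.065
```

```bash
python3 - <<'E'
from h import *
o=bot.get_obs();print(o["t"],o["eef_pos"],o["contact_force"],o["torque"],o["gripper_width"],o["q"])
print(g(20)[0]); plan(g(20))
r=rot(o["tool_rot"]);print(r.apply([0,0,1]))
E
```

```text
14.875 [0.50279838 0.11771597 0.05195598] [1.350923   0.86141953 0.25135821] [-0.86350131 -0.10932829 -0.40590177] 0.06493550368596523 [ 1.1772311   1.33008274 -1.15409054  2.04716753 -0.12380191  0.57040706
  1.8944429 ]
[0.50535172 0.11768886 0.05742987]
[-0.1, 0.4, -1.1] [-0.24, 0.53, -0.15] |turn|1.2 |shift|0.6
[ 0.14101615  0.92841513 -0.34374379]
```

Call:
carry_out(moves=[[[0,0,0],[0,0.6,0],1.9],[[0,0,0],[0,1.1,0],3],[[0,0,0],[0,-0.2,0.2],3],[[0,0,0],[0,-1.6,0.4],3],[[0,0,0],[0,-2.7,0.6],3]])

```text
t: 15.5
eef_pos: [0.5016, 0.1148, 0.0276]
tool_rot: [0.04, 0.063, 0.82, 0.567]
contact_force: [-0.2, -1.4, -2.3]
gripper_width: 0.351
```

```bash
python3 - <<'E'
from h import *
o=bot.get_obs();print(o["t"],o["eef_pos"],o["contact_force"],o["torque"],o["gripper_width"],o["q"])
im=bot.read_camera("scene");w=snap("wrist","w7")
cv2.imwrite("pics/s7.png",np.hstack([cv2.resize(im[90:250,260:420],(400,400)),cv2.resize(w[0:360,140:500],(400,400))])[:,:,::-1])
E
```

```text
15.5 [0.50162013 0.11481006 0.02762007] [-0.17937965 -1.4254157  -2.29465032] [-1.27178747  0.14435398  0.03132248] 0.3508973520752477 [ 1.16751843  1.35666504 -1.12234959  2.03334081 -0.09980837  0.5670826
  1.92234728]
```

View pics/s7.png

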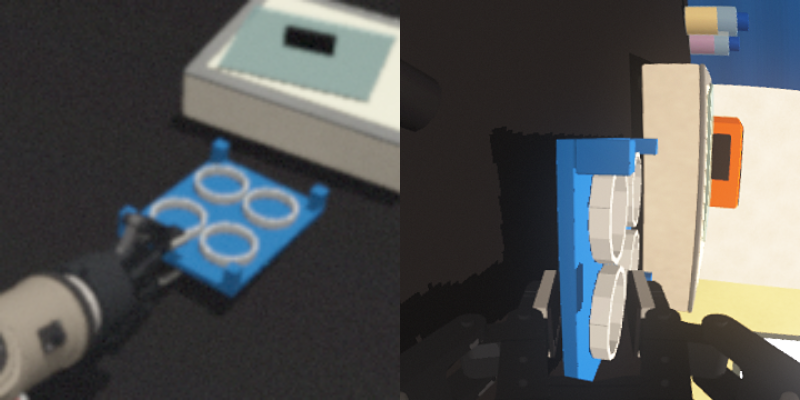

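Call:
carry_out(moves=[[[0,0,0],[0,-0.3,0.1],3],[[0,0,0],[0,-0.7,0.2],3],[[0,0,0],[0,-1.3,-1.6],3],[[0,0,0],[0,-2,-3.6],3],[[0,0,0],[0,-2.7,-5.5],3]])

```text
t: 16.23
eef_pos: [0.4925, 0.0549, 0.0237]
tool_rot: [0.04, 0.062, 0.819, 0.568]
contact_force: [0.4, -0.2, -0.9]
gripper_width: 0.357
```

```bash
python3 - <<'E'
from h import *
o=bot.get_obs();print(o["t"],o["eef_pos"],o["contact_force"],o["torque"],o["q"])
# up and away, tool down over carrier look pose, tool yaw 90
plan((o["eef_pos"]-.02*U+[0,0,.06],rot(o["tool_rot"])),(o["eef_pos"]-.05*U+[0,0,.15],down(171.8,-40)))
E
```

```text
16.225 [0.49253244 0.05493167 0.0236671 ] [ 0.4193924  -0.19636516 -0.93176042] [-1.06661712  0.13381673 -0.03485148] [ 1.25387509  1.34712103 -1.09804035  1.98586215 -0.08001209  0.6976771
  1.95226899]
[0.0, 0.0, 0.0] [0.02, 4.92, -3.98] |turn|0.0 |shift|6.3
[29.5, 0.0, -0.4] [0.06, 12.29, -9.94] |turn|29.5 |shift|15.8
```

Call:
carry_out(moves=[[[0,0,0],[0,2.5,-2],5],[[0,0,0],[0,4.9,-4],5],[[10,0,0],[0,7.4,-6],5],[[20,0,0],[0,9.8,-8],5],[[30,0,0],[0,12.3,-10],5]])

```text
t: 16.85
eef_pos: [0.486, 0.0052, 0.1747]
tool_rot: [0.022, 0.071, 0.939, 0.334]
contact_force: [0.5, -1.4, 0.5]
gripper_width: 0.589
```

```bash
python3 - <<'E'
from h import *
o=bot.get_obs();print(o["t"],o["eef_pos"],o["q"])
plan(([.53,.13,.25],down(171.8)))
E
```

```text
16.85 [0.48599562 0.00515249 0.17474616] [ 1.227716    0.65915572 -1.20455268  2.01181371 -0.10012292  0.8403965
  1.6019127 ]
[39.2, -0.2, -0.4] [-2.46, 14.84, 2.36] |turn|39.2 |shift|15.2
```

Call:
carry_out(moves=[[[10,0,0],[-0.6,3.7,0.6],5],[[20,0,0],[-1.2,7.4,1.2],5],[[30,0,0],[-1.8,11.1,1.8],5],[[39.2,-0.2,-0.4],[-2.4,14.8,2.4],5],[[39.2,-0.2,-0.4],[-2.4,14.8,2.4],5]])

```text
t: 17.48
eef_pos: [0.5284, 0.1378, 0.2512]
tool_rot: [0.002, 0.065, 0.998, 0.002]
contact_force: [-0.1, 0.1, 0.3]
gripper_width: 0.589
```

```bash
python3 - <<'E'
from h import *
np.set_printoptions(precision=4,suppress=True)
o=bot.get_obs();print(o["t"],o["eef_pos"],o["q"])
snap("wrist","w8")
for l,z in(("carrier",.008),("ring1",.018),("cover",.075)):
    for s in sil(l,"wrist",5):
        print(l,round(s["score"],2),s["region"].sum(),at_z("wrist",s["location"],z)[0])
        if s["region"].sum()>2000:
            q=quad(s["region"]);print(q.tolist(),at_z("wrist",q,z)[:,:2].tolist())
E
```

```text
17.475 [0.5284 0.1378 0.2512] [ 0.3856  0.3621 -0.9404  1.775   0.3156  1.16    0.7894]
carrier 0.8 13912 [0.5066 0.1685 0.008 ]
[[412.0, 105.0], [400.0, 213.0], [267.0, 208.0], [267.0, 100.0]] [[0.45724032972073175, 0.2771823454552717], [0.6049122283838999, 0.2482708033596925], [0.5721609732680575, 0.0651217002226627], [0.4284676307285428, 0.0886538559067166]]
carrier 0.61 115 [ 0.446  -0.2375  0.008 ]
ring1 0.94 13831 [0.5086 0.1613 0.018 ]
[[412.0, 107.0], [400.0, 212.0], [267.0, 209.0], [268.0, 97.0]] [[0.4600132152805892, 0.2704768513775727], [0.599404332913847, 0.24210407309674403], [0.5697206243989119, 0.06382123839458706], [0.42509306129009294, 0.08930455737403711]]
cover 0.68 10321 [0.5034 0.3974 0.075 ]
[[562.0, 193.0], [487.0, 214.0], [473.0, 74.0], [558.0, 69.0]] [[0.5896158720725488, 0.4825674099210151], [0.5996413908519114, 0.34394543752277906], [0.4252844217596354, 0.3322407844257028], [0.4144973600362609, 0.4785845201909613]]
cover 0.46 14138 [0.5049 0.1592 0.075 ]
[[412.0, 104.0], [402.0, 213.0], [267.0, 208.0], [268.0, 100.0]] [[0.45660420543588054, 0.24994942834152523], [0.5803672368148983, 0.22728278295390125], [0.551791702326843, 0.0731122599687653], [0.43285870308094354, 0.09454457038796374]]
cover 0.36 1125 [ 0.4428 -0.1013  0.075 ]
```

View pics/w8.png

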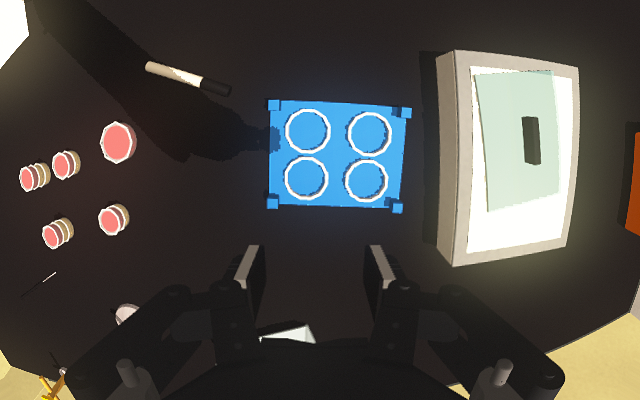

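```bash
cat >> h.py <<'E'
def rings(im,cam="wrist"):
    "fit of the carrier (x,y,yaw) to white-ring centres found in the picture just taken; top rims at z 18 mm"
    hsv=cv2.cvtColor(im,cv2.COLOR_RGB2HSV)
    reg=sil("carrier",cam,1)[0]["region"].astype(np.uint8)
    hull=np.zeros_like(reg);c=max(cv2.findContours(reg,0,1)[0],key=cv2.contourArea);cv2.fillConvexPoly(hull,cv2.convexHull(c),1)
    hull=cv2.erode(hull,np.ones((5,5)))
    m=((hsv[...,1]<110)&(hsv[...,2]>90)&(hull>0)).astype(np.uint8)
    cs=[c for c in cv2.findContours(m,0,1)[0] if len(c)>20]
    cs=sorted(cs,key=lambda c:-cv2.contourArea(cv2.convexHull(c)))[:4]
    P=[]
    for c in cs:
        w=at_z(cam,cv2.convexHull(c)[:,0].astype(float),.018)[:,:2].astype(np.float32)
        (x,y),r=cv2.minEnclosingCircle(w);P.append((x,y,r))
    return np.array(P)
E
python3 - <<'E'
from h import *
im=bot.read_camera("wrist")
P=rings(im);print(np.round(P,4))
p=P[:,:2];print(p.mean(0),np.round([[np.linalg.norm(a-b) for a in p] for b in p],3))
o=bot.get_obs()
plan(([.50,-.12,.20],down(171.8)))
E
```

```text
[[0.4767 0.1361 0.0296]
 [0.4903 0.2145 0.0298]
 [0.5377 0.1255 0.0297]
 [0.5509 0.204  0.0302]]
[0.51389964 0.17003335] [[0.    0.08  0.062 0.101]
 [0.08  0.    0.101 0.062]
 [0.062 0.101 0.    0.08 ]
 [0.101 0.062 0.08  0.   ]]
[0.2, -0.1, -0.1] [-0.75, -24.92, 4.69] |turn|0.3 |shift|25.4
```

Call:
carry_out(moves=[[[0,0,0],[0,-6,2],5.5],[[0,0,0],[-0.5,-12,6],5.5],[[0,0,0],[-0.7,-19.5,12],5.5],[[0,0,0],[-0.7,-19.5,18],5.5],[[0,0,0],[-0.7,-19.5,23],5.5]])

```text
t: 18.4
eef_pos: [0.5079, -0.0658, 0.0334]
tool_rot: [0.0, 0.075, 0.997, 0.002]
contact_force: [0.3, -1.0, 0.7]
gripper_width: 0.643
```

Call:
carry_out(moves=[[[0,0,0],[0,0,1],5.5],[[0,0,0],[0,0,2],5.5],[[0,0,0],[0,0,2.5],5.5],[[0,0,0],[0,0,3],5.5],[[0,0,0],[0,0,3],5.5]])

```text
t: 19.02
eef_pos: [0.5094, -0.0606, 0.0059]
tool_rot: [0.001, 0.071, 0.997, 0.002]
contact_force: [0.4, 0.3, 0.4]
gripper_width: 0.641
```

Call:
carry_out(moves=[[[0,0,0],[0,0,0],5.5],[[0,0,0],[0,0,0],5.5]])

```text
t: 19.27
eef_pos: [0.5091, -0.0608, 0.0056]
tool_rot: [0.0, 0.071, 0.997, 0.002]
contact_force: [-0.0, -0.1, -0.5]
gripper_width: 0.644
```

```bash
python3 - <<'E'
from h import *
o=bot.get_obs();print(o["t"],o["eef_pos"],o["contact_force"],o["q"])
E
```

```text
19.275 [ 0.50912476 -0.06082402  0.00560505] [-0.02642865 -0.09789113 -0.54261048] [ 0.5489739   0.61586072 -0.69221936  2.05219109  0.61474553  0.6858141
  0.88243517]
```

Call:
carry_out(moves=[[[0,0,0],[0,0,0.7],5.5],[[0,0,0],[0,0,1.2],5.5],[[0,0,0],[0,0,1.6],5.5],[[0,0,0],[0,0,1.6],5.5]])

```text
t: 19.77
eef_pos: [0.5086, -0.0607, -0.0112]
tool_rot: [-0.0, 0.071, 0.997, 0.002]
contact_force: [-0.3, 0.2, -0.2]
gripper_width: 0.646
```

Call:
carry_out(moves=[[[0,0,0],[0,0,0.3],5.5],[[0,0,0],[0,0,0.6],5.5],[[0,0,0],[0,0,0.6],5.5]])

```text
t: 20.15
eef_pos: [0.5088, -0.0608, -0.0169]
tool_rot: [-0.0, 0.071, 0.997, 0.002]
contact_force: [0.1, -0.5, -0.1]
gripper_width: 0.643
```

Call:
carry_out(moves=[[[0,0,0],[0,0,0.3],5.5],[[0,0,0],[0,0,0.6],5.5],[[0,0,0],[0,0,0.6],5.5]])

```text
t: 20.52
eef_pos: [0.5087, -0.0607, -0.023]
tool_rot: [-0.0, 0.071, 0.997, 0.002]
contact_force: [0.5, -0.0, 0.0]
gripper_width: 0.641
```

Call:
carry_out(moves=[[[0,0,0],[0,0,0.2],5.5],[[0,0,0],[0,0,0.4],5.5],[[0,0,0],[0,0,0.4],5.5]])

```text
t: 20.9
eef_pos: [0.5091, -0.0608, -0.0243]
tool_rot: [0.0, 0.071, 0.997, 0.001]
contact_force: [-9.4, -0.5, 31.6]
gripper_width: 0.644
```

Call:
carry_out(moves=[[[0,0,0],[0,0,-6],5.5],[[0,0,0],[-1,-3,-12],5.5],[[0,0,0],[-2.5,-8,-16],5.5],[[0,0,0],[-4,-13,-20],5.5],[[0,0,0],[-5.8,-18.3,-24],5.5]])

```text
t: 21.52
eef_pos: [0.5375, -0.2385, 0.2039]
tool_rot: [0.0, 0.071, 0.997, 0.002]
contact_force: [1.3, 0.4, -0.5]
gripper_width: 0.642
```

Call:
carry_out(moves=[[[0,0,0],[0,0,0],5.5]])

```text
t: 21.65
eef_pos: [0.539, -0.2427, 0.2048]
tool_rot: [0.003, 0.075, 0.997, 0.0]
contact_force: [-0.1, 0.9, 0.2]
gripper_width: 0.649
```

```bash
cat >> h.py <<'E'
def dish(cam,s,z):
    c=max(cv2.findContours(s["region"].astype(np.uint8),0,1)[0],key=cv2.contourArea)
    w=at_z(cam,cv2.convexHull(c)[:,0].astype(float),z)[:,:2].astype(np.float32)
    (x,y),r=cv2.minEnclosingCircle(w); return round(x,4),round(y,4),round(r,4)
E
python3 - <<'E'
from h import *
o=bot.get_obs();print(o["t"],o["eef_pos"])
im=snap("wrist","w9");sc=bot.read_camera("scene")
for cam in("wrist","scene"):
  for s in sil("red1",cam,6):
    print(cam,round(s["score"],2),s["region"].sum(),np.round(s["location"]),at_z(cam,s["location"],.03)[0,:2],[dish(cam,s,z) for z in(.033,.049)])
E
```

```text
21.65 [ 0.53899604 -0.24268212  0.20479753]
wrist 0.96 1204 [283. 104.] [ 0.44909038 -0.25499652] [(0.4496, -0.2537, 0.0215), (0.4504, -0.2524, 0.0205)]
wrist 0.85 1230 [244. 215.] [ 0.56449909 -0.31946476] [(0.5633, -0.3186, 0.0252), (0.5586, -0.3141, 0.0239)]
wrist 0.73 1247 [205. 125.] [ 0.45576207 -0.34444939] [(0.4518, -0.3435, 0.0242), (0.4525, -0.3378, 0.023)]
wrist 0.71 6732 [572. 124.] [0.49962642 0.13614007] [(0.5021, 0.1614, 0.1196), (0.5004, 0.1426, 0.1139)]
scene 0.97 468 [224. 300.] [ 0.44505784 -0.26852238] [(0.4551, -0.2635, 0.0271), (0.4629, -0.2691, 0.0265)]
scene 0.92 542 [199. 338.] [ 0.45194485 -0.34979308] [(0.4505, -0.3473, 0.0262), (0.4584, -0.351, 0.0256)]
scene 0.68 421 [296. 290.] [ 0.55957062 -0.18477008] [(0.5583, -0.1866, 0.0261), (0.5637, -0.194, 0.0255)]
scene 0.64 590 [256. 350.] [ 0.55641305 -0.32066246] [(0.5599, -0.323, 0.0257), (0.5652, -0.3273, 0.0251)]
```

```bash
cat >> h.py <<'E'
def reds(im,cam):
    "centroids of red discs in a picture -> (pixel, area)"
    hsv=cv2.cvtColor(im,cv2.COLOR_RGB2HSV).astype(int)
    m=(((hsv[...,0]<8)|(hsv[...,0]>170))&(hsv[...,1]>85)&(hsv[...,2]>80)).astype(np.uint8)
    n,l,st,c=cv2.connectedComponentsWithStats(m)
    out=[]
    for i in range(1,n):
        if 150<st[i,4]<4000:
            k=max(cv2.findContours((l==i).astype(np.uint8),0,1)[0],key=cv2.contourArea)
            out.append((np.array(cv2.fitEllipse(k)[0]),st[i,4]))
    return out
def tri(pa,va,pb,vb):
    va=va/np.linalg.norm(va);vb=vb/np.linalg.norm(vb)
    s,t=np.linalg.lstsq(np.c_[va,-vb],pb-pa,rcond=None)[0]
    return (pa+s*va+pb+t*vb)/2,np.linalg.norm(pa+s*va-pb-t*vb)
E
python3 - <<'E'
from h import *
w=bot.read_camera("wrist");s=bot.read_camera("scene")
a=reds(w,"wrist");b=reds(s,"scene");print([(np.round(p),n) for p,n in a],[(np.round(p),n) for p,n in b])
for p,n in a:
    c=[]
    for q,m in b:
        (pa,va),(pb,vb)=rays("wrist",p),rays("scene",q)
        P,g=tri(pa,va[0],pb,vb[0]);c.append((g,P))
    g,P=min(c,key=lambda t:t[0]+(not -.01<t[1][2]<.07));print(np.round(p),n,np.round(P,4),round(g,4))
E
```

```text
[(array([197., 126.]), np.int32(658)), (array([236., 219.]), np.int32(614))] [(array([259., 256.]), np.int32(263)), (array([294., 289.]), np.int32(160)), (array([228., 299.]), np.int32(177)), (array([199., 334.]), np.int32(233)), (array([256., 351.]), np.int32(256))]
[197. 126.] 658 [ 0.4552 -0.348   0.0463] 0.0011
[236. 219.] 614 [ 0.5635 -0.3248  0.0461] 0.0009
```

```bash
python3 - <<'E'
from h import *
s=bot.read_camera("scene")
for q,m in reds(s,"scene"): print(np.round(q),[np.round(at_z("scene",q,z)[0,:2],4) for z in(.016,.030,.046)])
w=bot.read_camera("wrist");hsv=cv2.cvtColor(w,cv2.COLOR_RGB2HSV);print(hsv[104,283],hsv[126,197])
plan(([.5635,-.3248,.15],down(171.8)))
E
```

```text
[259. 256.] [array([ 0.4424, -0.1416]), array([ 0.4493, -0.1488]), array([ 0.4571, -0.1571])]
[294. 289.] [array([ 0.5504, -0.1765]), array([ 0.5551, -0.183 ]), array([ 0.5605, -0.1905])]
[228. 299.] [array([ 0.4445, -0.2561]), array([ 0.4513, -0.2611]), array([ 0.4591, -0.2668])]
[199. 334.] [array([ 0.4396, -0.3412]), array([ 0.4465, -0.3445]), array([ 0.4544, -0.3482])]
[257. 350.] [array([ 0.5531, -0.317 ]), array([ 0.5578, -0.3207]), array([ 0.5631, -0.3251])]
[  5  80 255] [  4  92 255]
[0.2, -0.1, 0.1] [-3.85, -8.49, 5.13] |turn|0.3 |shift|10.6
```

Call:
carry_out(moves=[[[0,0,0],[-1.9,-4.2,2.5],6],[[0,0,0],[-3.8,-8.5,5.1],6],[[0,0,0],[-3.8,-8.5,5.1],6]])

```text
t: 22.42
eef_pos: [0.5611, -0.3299, 0.1473]
tool_rot: [-0.002, 0.074, 0.997, 0.002]
contact_force: [-1.4, 1.6, -0.5]
gripper_width: 0.704
```

```bash
sed -i 's/\[...,1\]>85/[...,1]>55/' h.py; cat >> h.py <<'E'
def hover(z):
    "red discs near the TCP in the wrist view, at disc height z; offset in tool axes (cm)"
    o=bot.get_obs();w=bot.read_camera("wrist");r=rot(o["tool_rot"]);print("t %.2f"%o["t"],np.round(o["eef_pos"],4),"z-axis",np.round(r.apply([0,0,1]),3))
    for p,n in reds(w,"wrist"):
        P=at_z("wrist",p,z)[0]
        print(np.round(p),n,np.round(P,4),"tool",np.round(r.inv().apply(P-o["eef_pos"])*100,2))
E
python3 - <<'E'
from h import *
hover(.046)
E
```

```text
t 22.43 [ 0.5611 -0.3299  0.1473] z-axis [-0.004  0.005 -1.   ]
[476.  54.] 1445 [ 0.4468 -0.1574  0.046 ] tool [13.8  15.34 10.26]
[371.  67.] 1013 [ 0.4551 -0.261   0.046 ] tool [11.45  5.21 10.21]
[273.  82.] 1197 [ 0.4565 -0.3451  0.046 ] tool [10.07 -3.08 10.17]
[460. 168.] 763 [ 0.5532 -0.1862  0.046 ] tool [ 2.85 14.05 10.2 ]
[321. 198.] 1093 [ 0.5637 -0.3199  0.046 ] tool [-0.16  0.99 10.13]
[319. 200.] 1099 [ 0.5649 -0.3215  0.046 ] tool [-0.31  0.85 10.13]
```

```bash
python3 - <<'E'
from h import *
hover(.046)
s=bot.read_camera("scene")
E
```

```text
t 22.48 [ 0.5621 -0.327   0.1489] z-axis [-0.002  0.006 -1.   ]
[473.  54.] 1448 [ 0.4469 -0.1585  0.046 ] tool [13.81 14.95 10.41]
[368.  66.] 1005 [ 0.4549 -0.2622  0.046 ] tool [11.52  4.81 10.35]
[270.  81.] 1178 [ 0.4563 -0.3463  0.046 ] tool [10.17 -3.49 10.3 ]
[457. 167.] 758 [ 0.553  -0.1874  0.046 ] tool [ 2.89 13.63 10.37]
[318. 197.] 651 [ 0.5638 -0.3209  0.046 ] tool [-0.11  0.57 10.3 ]
[316. 199.] 1088 [ 0.5647 -0.3229  0.046 ] tool [-0.22  0.39 10.3 ]
```

Call:
carry_out(moves=[[[0,0,0],[0,0,2.5],6],[[0,0,0],[0,0,5],6],[[0,0,0],[0,0,5],6],[[0,0,0],[0,0,5],6]])

```text
t: 23.08
eef_pos: [0.5642, -0.3252, 0.1026]
tool_rot: [0.001, 0.071, 0.997, 0.002]
contact_force: [-0.3, -0.9, 0.3]
gripper_width: 0.705
```

```bash
python3 - <<'E'
from h import *
hover(.046)
E
```

```text
t 23.07 [ 0.5642 -0.3252  0.1026] z-axis [ 0.002  0.003 -1.   ]
[501.  45.] 1820 [ 0.4481 -0.1588  0.046 ] tool [13.85 14.82  5.69]
[496.  44.] 1801 [ 0.4478 -0.1641  0.046 ] tool [13.81 14.29  5.69]
[377.  54.] 1440 [ 0.4548 -0.2647  0.046 ] tool [11.69  4.43  5.65]
[259.  71.] 1718 [ 0.4554 -0.3479  0.046 ] tool [10.46 -3.8   5.63]
[478. 175.] 1001 [ 0.5516 -0.1917  0.046 ] tool [ 3.14 13.03  5.7 ]
[316. 212.] 2021 [ 0.5637 -0.3232  0.046 ] tool [0.09 0.17 5.66]
[314. 212.] 1544 [ 0.5634 -0.3249  0.046 ] tool [0.09 0.   5.66]
```

Call:
carry_out(newtons=20, moves=[[[0,0,0],[0,0.05,3.5],6],[[0,0,0],[0,0.05,6],6],[[0,0,0],[0,0.05,8.1],6],[[0,0,0],[0,0.05,8.1],6],[[0,0,0],[0,0.05,8.1],5]])

```text
t: 23.75
eef_pos: [0.5643, -0.3253, 0.0211]
tool_rot: [0.001, 0.071, 0.997, 0.002]
contact_force: [0.1, 0.3, -0.1]
gripper_width: 0.584
```

Call:
carry_out(moves=[[[0,0,0],[0,0,0],4.6],[[0,0,0],[0,0,0],4.4],[[0,0,0],[0,0,0],4],[[0,0,0],[0,0,0],3.8],[[0,0,0],[0,0,0],3.8]])

```text
t: 24.38
eef_pos: [0.5643, -0.3254, 0.0215]
tool_rot: [0.001, 0.071, 0.997, 0.002]
contact_force: [-1.2, 1.2, 6.5]
gripper_width: 0.491
```

```bash
python3 - <<'E'
from h import *
o=bot.get_obs();print(o["t"],o["eef_pos"],o["contact_force"],o["gripper_width"]*85.4)
print("ringA");plan(([.4767,.1361,.12],down(170.2)))
E
```

```text
24.375 [ 0.56426951 -0.32543513  0.02151716] [-1.16907744  1.19203283  6.54213309] 41.925629476287604
ringA
[0.2, 0.1, 1.6] [15.22, 44.47, -9.74] |turn|1.6 |shift|48.0
```

Call:
carry_out(moves=[[[0,0,0],[0,0,-0.6],3.8],[[0,0,0],[0,0,-2],3.8],[[0,0,0],[0,0,-5],3.8],[[0,0,0],[0,0,-9],3.8]])

```text
t: 24.88
eef_pos: [0.5626, -0.3254, 0.1108]
tool_rot: [-0.001, 0.071, 0.997, 0.002]
contact_force: [0.9, 0.3, -0.0]
gripper_width: 0.486
```

```bash
python3 - <<'E'
from h import *
o=bot.get_obs();print(o["t"],o["eef_pos"],o["contact_force"],o["gripper_width"]*85.4)
s=bot.read_camera("scene")
for q,m in reds(s,"scene"): print(np.round(q),m)
for l in("amber1",):
    for x in sil(l,"scene",6): print(round(x["score"],2),x["region"].sum(),np.round(x["location"]))
print("ringD via");plan(([.5509,.2040,.11],down(170.2)))
E
```

```text
24.875 [ 0.56257194 -0.32537161  0.11077837] [ 0.90595785  0.25666195 -0.0044585 ] 41.532247361011585
[263. 255.] 180
[294. 289.] 199
[249. 328.] 326
[197. 335.] 176
0.87 525 [258. 356.]
0.63 79 [208. 351.]
0.51 77 [262. 369.]
0.39 29 [297. 303.]
ringD via
[0.1, 0.4, 1.6] [9.1, 52.27, 0.57] |turn|1.7 |shift|53.1
```

Call:
carry_out(moves=[[[0,0,0],[0.9,5.2,0],3.8],[[0,0,0],[1.8,10.4,0],3.8],[[0,0,0.5],[2.7,15.7,0],3.8],[[0,0,1],[3.6,21,0],3.8],[[0,0,1.6],[4.5,26.2,0],3.8]])

```text
t: 25.6
eef_pos: [0.5557, -0.0582, 0.1113]
tool_rot: [0.0, 0.085, 0.996, 0.002]
contact_force: [-0.3, 0.9, -1.1]
gripper_width: 0.491
```

Call:
carry_out(moves=[[[0,0,0],[0.9,5.2,0],3.8],[[0,0,0],[1.8,10.4,0],3.8],[[0,0,0],[2.7,15.7,0],3.8],[[0,0,0],[3.6,20,0],3.8],[[0,0,0],[3.6,22,0],3.8]])

```text
t: 26.22
eef_pos: [0.5569, 0.1667, 0.1124]
tool_rot: [0.0, 0.083, 0.997, 0.003]
contact_force: [0.9, 0.1, -0.1]
gripper_width: 0.484
```

Call:
carry_out(moves=[[[0,0,0],[0,0,0],3.8],[[0,0,0],[0,0,0],3.8]])

```text
t: 26.48
eef_pos: [0.5579, 0.1614, 0.1116]
tool_rot: [-0.0, 0.086, 0.996, 0.001]
contact_force: [-0.3, -0.4, -1.5]
gripper_width: 0.486
```

```bash
cat >> h.py <<'E'
def ringcheck():
    P=rings(bot.read_camera("wrist"));p=P[:,:2]
    print(np.round(P,4).tolist(),np.round(np.sort([np.linalg.norm(a-b) for i,a in enumerate(p) for b in p[:i]]),3))
    return P
E
python3 - <<'E'
from h import *
o=bot.get_obs();print(o["t"],o["eef_pos"],o["contact_force"],o["gripper_width"]*85.4)
ringcheck()
plan(([.5509,.2040,.0],down(170.2)))
E
```

```text
26.475 [0.55789358 0.16144182 0.11162096] [-0.32179032 -0.38666279 -1.47605135] 41.49452981575968
[[0.5847, 0.1591, 0.0443], [0.5108, 0.1645, 0.0293], [0.5237, 0.2431, 0.0297], [0.584, 0.2321, 0.0304]] [0.061 0.073 0.074 0.08  0.1   0.104]
[0.2, -0.0, -0.1] [1.43, 4.07, 11.17] |turn|0.2 |shift|12.0
```

```bash
python3 - <<'E'
from h import *
print(bot.get_obs()["eef_pos"])
r=down(170.7)
plan(([.584,.2321,.05],r),([.584,.2321,-.001],r))
E
```

```text
[0.55800544 0.16113322 0.11161099]
[0.2, -0.0, -0.6] [-1.34, 7.42, 6.18] |turn|0.6 |shift|9.8
[0.2, -0.0, -0.6] [-1.34, 7.41, 11.28] |turn|0.6 |shift|13.6
```

Call:
carry_out(moves=[[[0,0,-0.3],[-0.7,4,2],3.8],[[0,0,-0.6],[-1.3,7.4,5],3.8],[[0,0,-0.6],[-1.3,7.4,6.2],3.8],[[0,0,-0.6],[-1.3,7.4,6.2],3.8]])

```text
t: 27.08
eef_pos: [0.5827, 0.2319, 0.049]
tool_rot: [-0.001, 0.081, 0.997, 0.001]
contact_force: [-0.2, -0.5, -0.1]
gripper_width: 0.485
```

```bash
python3 - <<'E'
from h import *
print(bot.get_obs()["eef_pos"])
r=down(170.7)
plan(([.584,.2321,-.001],r))
P=ringcheck()
E
```

```text
[0.58272056 0.23193298 0.04895325]
[0.1, -0.1, 0.0] [-0.13, 0.03, 5.0] |turn|0.2 |shift|5.0
[[0.5256, 0.2442, 0.0294], [0.5897, 0.2292, 0.0357], [0.5117, 0.1662, 0.03], [0.5727, 0.1545, 0.0295]] [0.062 0.066 0.077 0.079 0.1   0.101]
```

Call:
carry_out(moves=[[[0,0,0],[-0.25,0.05,2],3.8],[[0,0,0],[-0.25,0.05,4],3.8],[[0,0,0],[-0.25,0.05,5],3.8],[[0,0,0],[-0.25,0.05,5],3.8]])

```text
t: 27.68
eef_pos: [0.5852, 0.234, -0.001]
tool_rot: [-0.001, 0.08, 0.997, 0.002]
contact_force: [0.3, 0.2, -0.1]
gripper_width: 0.485
```

Call:
carry_out(moves=[[[0,0,0],[0,0,0],4.6],[[0,0,0],[0,0,0],5],[[0,0,0],[0,0,0],5],[[0,0,0],[0,0,-3],5],[[0,0,0],[0,0,-8],5]])

```text
t: 28.3
eef_pos: [0.5847, 0.2333, 0.0796]
tool_rot: [-0.001, 0.08, 0.997, 0.001]
contact_force: [1.4, 0.2, 0.7]
gripper_width: 0.586
```

```bash
python3 - <<'E'
from h import *
o=bot.get_obs();print(o["t"],o["eef_pos"],o["contact_force"])
P=ringcheck()
hover(.02)
plan(([.455,-.348,.15],down(171.8)))
E
```

```text
28.3 [0.58468611 0.23325432 0.0796021 ] [1.38984983 0.18819965 0.74392528]
[[0.5297, 0.2474, 0.0299], [0.5912, 0.2366, 0.0308], [0.5153, 0.1682, 0.0304], [0.5778, 0.1561, 0.0301]] [0.062 0.064 0.08  0.082 0.102 0.103]
t 28.40 [0.5889 0.2365 0.0858] z-axis [ 0.009  0.008 -1.   ]
[310. 205.] 1702 [0.5828 0.2343 0.02  ] tool [ 0.61 -0.37  6.57]
[0.4, 0.3, -1.0] [3.75, -59.65, -7.11] |turn|1.1 |shift|60.2
```

Call:
carry_out(moves=[[[0,0,0],[0,-3,-5],5],[[0,0,0],[0.6,-9,-7],5],[[0,0,0],[1.2,-15,-7],5],[[0,0,0],[1.8,-21,-7],6],[[0,0,0],[2.4,-27,-7],6]])

```text
t: 29.08
eef_pos: [0.5178, -0.0312, 0.1483]
tool_rot: [-0.0, 0.08, 0.997, 0.002]
contact_force: [0.9, -0.4, -0.3]
gripper_width: 0.702
```

Call:
carry_out(moves=[[[0,0,-0.5],[0,-6,0],6],[[0,0,-1],[0.5,-12,0],6],[[0,0,-1],[1,-18,0],6],[[0,0,-1],[1.3,-24,0],6],[[0,0,-1],[1.3,-30,0],6]])

```text
t: 29.7
eef_pos: [0.4568, -0.3249, 0.1471]
tool_rot: [-0.0, 0.071, 0.997, 0.002]
contact_force: [0.9, -0.3, 0.0]
gripper_width: 0.706
```

Call:
carry_out(moves=[[[0,0,0],[0,-2,2],6],[[0,0,0],[0,-2,4],6],[[0,0,0],[0,-2,4],6],[[0,0,0],[0,-2,4],6]])

```text
t: 30.2
eef_pos: [0.4565, -0.3403, 0.108]
tool_rot: [0.0, 0.069, 0.998, 0.002]
contact_force: [0.1, 0.4, 0.7]
gripper_width: 0.701
```

```bash
python3 - <<'E'
from h import *
hover(.046)
plan(([.455,-.348,.10],down(171.8)))
E
```

```text
t 30.20 [ 0.4565 -0.3403  0.108 ] z-axis [ 0.001  0.005 -1.   ]
[503. 154.] 335 [ 0.4303 -0.178   0.046 ] tool [ 4.84 15.69  6.27]
[514. 159.] 1559 [ 0.435  -0.1654  0.046 ] tool [ 4.55 16.99  6.28]
[539. 162.] 173 [ 0.4403 -0.1355  0.046 ] tool [ 4.44 20.03  6.3 ]
[408. 187.] 1203 [ 0.4479 -0.2658  0.046 ] tool [1.88 7.23 6.23]
[303. 212.] 1479 [ 0.4557 -0.3482  0.046 ] tool [-0.03 -0.82  6.2 ]
[476. 271.] 210 [ 0.535  -0.2014  0.046 ] tool [-5.84 14.82  6.27]
[483. 278.] 590 [ 0.5448 -0.192   0.046 ] tool [-6.68 15.88  6.28]
[0.2, 0.0, 0.2] [0.06, -0.73, 0.84] |turn|0.3 |shift|1.1
```

Call:
carry_out(moves=[[[0,0,0],[0,-0.85,1],6],[[0,0,0],[0,-0.85,2],6],[[0,0,0],[0,-0.85,2.5],6],[[0,0,0],[0,-0.85,2.5],6]])

```text
t: 30.75
eef_pos: [0.454, -0.3506, 0.0822]
tool_rot: [-0.0, 0.071, 0.997, 0.002]
contact_force: [-0.3, -0.2, -0.8]
gripper_width: 0.706
```

```bash
python3 - <<'E'
from h import *
hover(.046)
E
```

```text
t 30.75 [ 0.454  -0.3506  0.0822] z-axis [-0.     0.005 -1.   ]
[538. 164.] 1615 [ 0.434  -0.1688  0.046 ] tool [ 4.56 17.7   3.7 ]
[431. 197.] 1369 [ 0.4474 -0.2665  0.046 ] tool [1.84 8.21 3.66]
[318. 225.] 1803 [ 0.4559 -0.3477  0.046 ] tool [-0.15  0.3   3.62]
[495. 280.] 256 [ 0.5295 -0.2053  0.046 ] tool [-5.41 15.44  3.69]
[504. 291.] 621 [ 0.544  -0.1937  0.046 ] tool [-6.68 16.8   3.69]
```

Call:
carry_out(moves=[[[0,0,0],[-0.1,0.22,1.5],6],[[0,0,0],[-0.1,0.22,4],6],[[0,0,0],[-0.1,0.22,6.1],6],[[0,0,0],[-0.1,0.22,6.1],6],[[0,0,0],[-0.1,0.22,6.1],5]])

```text
t: 31.42
eef_pos: [0.4561, -0.3487, 0.0221]
tool_rot: [0.0, 0.071, 0.997, 0.002]
contact_force: [1.3, 0.7, 0.8]
gripper_width: 0.582
```

Call:
carry_out(moves=[[[0,0,0],[0,0,0],4.6],[[0,0,0],[0,0,0],4.4],[[0,0,0],[0,0,0],4],[[0,0,0],[0,0,0],3.8],[[0,0,0],[0,0,0],3.8]])

```text
t: 32.05
eef_pos: [0.4562, -0.349, 0.0228]
tool_rot: [0.001, 0.071, 0.997, 0.001]
contact_force: [-0.5, 0.4, 4.4]
gripper_width: 0.483
```

Call:
carry_out(moves=[[[0,0,0],[0,0,-0.6],3.8],[[0,0,0],[0,0,-2],3.8],[[0,0,0],[0,0,-5],3.8],[[0,0,0],[0,0,-9],3.8],[[0,0,0],[0,0,-9],3.8]])

```text
t: 32.67
eef_pos: [0.4579, -0.3502, 0.1158]
tool_rot: [0.003, 0.071, 0.997, 0.0]
contact_force: [-0.6, 0.0, 0.9]
gripper_width: 0.481
```

```bash
python3 - <<'E'
from h import *
o=bot.get_obs();print(o["t"],o["eef_pos"],o["contact_force"],o["gripper_width"]*85.4)
s=bot.read_camera("scene")
for q,m in reds(s,"scene"): print(np.round(q),m)
for x in sil("amber1","scene",6): print(round(x["score"],2),x["region"].sum(),np.round(x["location"]))
plan(([.529,.2445,.11],down(170.7)))
E
```

```text
32.675 [ 0.45791118 -0.3501859   0.11578901] [-0.62356956  0.01088444  0.90115818] 41.04428391817799
[258. 256.] 343
[294. 289.] 199
[228. 299.] 211
[185. 311.] 329
0.9 503 [259. 358.]
0.81 460 [199. 339.]
0.55 70 [297. 302.]
0.52 2503 [362. 181.]
0.44 70 [263. 370.]
[0.2, 0.0, 1.1] [1.2, 59.82, 0.43] |turn|1.1 |shift|59.8
```

Call:
carry_out(moves=[[[0,0,0],[0.2,5.5,0],3.8],[[0,0,0],[0.4,11.5,0],3.8],[[0,0,0.5],[0.6,17.5,0],3.8],[[0,0,1],[0.8,23.5,0],3.8],[[0,0,1],[0.8,29.5,0],3.8]])

```text
t: 33.4
eef_pos: [0.4887, -0.0543, 0.1122]
tool_rot: [-0.001, 0.08, 0.997, 0.002]
contact_force: [1.0, 0.5, 0.3]
gripper_width: 0.485
```

Call:
carry_out(moves=[[[0,0,0],[0,6,0],3.8],[[0,0,0],[0.2,12,0],3.8],[[0,0,0],[0.4,18,0],3.8],[[0,0,0],[0.4,24,0],3.8],[[0,0,0],[0.4,28,2],3.8]])

```text
t: 34.02
eef_pos: [0.5307, 0.2248, 0.0943]
tool_rot: [0.001, 0.079, 0.997, 0.003]
contact_force: [0.1, -0.8, -0.0]
gripper_width: 0.485
```

Call:
carry_out(moves=[[[0,0,0],[0,0,2],3.8],[[0,0,0],[0,0,4],3.8],[[0,0,0],[0,0,4],3.8],[[0,0,0],[0,0,4],3.8]])

```text
t: 34.52
eef_pos: [0.5308, 0.2202, 0.0542]
tool_rot: [0.0, 0.081, 0.997, 0.002]
contact_force: [0.6, 0.2, -0.1]
gripper_width: 0.483
```

```bash
python3 - <<'E'
from h import *
ringcheck()
plan(([.5256,.2442,.0],down(170.7)))
hover(.02)
E
```

```text
[[0.5406, 0.2262, 0.0534], [0.5107, 0.1659, 0.0294], [0.5591, 0.1515, 0.0279], [0.5707, 0.1679, 0.0045]] [0.02  0.051 0.06  0.066 0.067 0.077]
[0.3, 0.1, 0.0] [0.93, 2.19, 5.49] |turn|0.3 |shift|6.0
t 34.62 [0.5311 0.2209 0.0549] z-axis [ 0.002  0.004 -1.   ]
[318. 237.] 217 [0.5409 0.2229 0.02  ] tool [-0.93  0.35  3.49]
[315. 260.] 3802 [0.5588 0.2182 0.02  ] tool [-2.77  0.16  3.49]
[345. 297.] 565 [0.5934 0.2352 0.02  ] tool [-5.91  2.4   3.5 ]
```

Call:
carry_out(moves=[[[0,0,0],[0.9,2.2,0.5],3.8],[[0,0,0],[0.9,2.2,2.5],3.8],[[0,0,0],[0.9,2.2,4.5],3.8],[[0,0,0],[0.9,2.2,5.4],3.8],[[0,0,0],[0.9,2.2,5.4],3.8]])

```text
t: 35.3
eef_pos: [0.5248, 0.2437, -0.001]
tool_rot: [-0.001, 0.08, 0.997, 0.001]
contact_force: [0.2, 0.1, -0.2]
gripper_width: 0.481
```

Call:
carry_out(moves=[[[0,0,0],[0,0,0],4.6],[[0,0,0],[0,0,0],5],[[0,0,0],[0,0,0],5],[[0,0,0],[0,0,-3],5],[[0,0,0],[0,-2,-9],5]])

```text
t: 35.92
eef_pos: [0.5204, 0.2254, 0.0889]
tool_rot: [-0.002, 0.079, 0.997, 0.002]
contact_force: [0.7, -0.0, 0.4]
gripper_width: 0.581
```

```bash
python3 - <<'E'
from h import *
hover(.02)
plan(([.5551,-.183,.15],down(171.8)))
E
```

```text
t 35.92 [0.5204 0.2254 0.0889] z-axis [-0.003  0.004 -1.   ]
[ 14. 186.] 344 [ 0.4455 -0.1168  0.02  ] tool [  1.99 -35.     6.78]
[  5. 193.] 415 [ 0.4491 -0.1432  0.02  ] tool [  1.22 -37.55   6.77]
[338. 210.] 1621 [0.531  0.2439 0.02  ] tool [-0.78  1.97  6.9 ]
[337. 280.] 1192 [0.5958 0.2341 0.02  ] tool [-7.33  2.02  6.87]
[ 18. 277.] 176 [ 0.5614 -0.1902  0.02  ] tool [-10.61 -40.42   6.72]
[ 11. 282.] 206 [ 0.5681 -0.2204  0.02  ] tool [-11.75 -43.3    6.7 ]
[0.3, 0.3, -1.0] [-9.59, -39.68, -5.5] |turn|1.1 |shift|41.2
```

Call:
carry_out(moves=[[[0,0,0],[0,-3,-5],5],[[0,0,0],[-2,-9,-5.5],5],[[0,0,0],[-4,-15,-5.5],5],[[0,0,0],[-5.5,-21,-5.5],6],[[0,0,0],[-7,-27,-5.5],6]])

```text
t: 36.6
eef_pos: [0.548, -0.0548, 0.1437]
tool_rot: [0.001, 0.08, 0.997, 0.002]
contact_force: [1.5, -0.3, -0.3]
gripper_width: 0.706
```

Call:
carry_out(moves=[[[0,0,-0.5],[-1,-6,0],6],[[0,0,-1],[-2.4,-12.5,2],6],[[0,0,-1],[-2.4,-12.5,5],6],[[0,0,-1],[-2.4,-12.5,6.5],6],[[0,0,-1],[-2.4,-12.5,6.5],6]])

```text
t: 37.22
eef_pos: [0.5511, -0.178, 0.0773]
tool_rot: [-0.001, 0.07, 0.998, 0.003]
contact_force: [-0.2, -0.0, 0.5]
gripper_width: 0.702
```

Call:
carry_out(moves=[[[0,0,0],[0,0,0],6],[[0,0,0],[0,0,0],6]])

```text
t: 37.48
eef_pos: [0.5526, -0.1789, 0.079]
tool_rot: [0.001, 0.071, 0.997, 0.002]
contact_force: [-0.5, -1.0, -0.1]
gripper_width: 0.702
```

```bash
python3 - <<'E'
from h import *
hover(.030)
E
```

```text
t 37.48 [ 0.5526 -0.1789  0.079 ] z-axis [ 0.002  0.003 -1.   ]
[341.  57.] 3493 [ 0.4437 -0.1449  0.03  ] tool [11.27  1.82  4.89]
[187.  98.] 2608 [ 0.4524 -0.255   0.03  ] tool [ 8.85 -8.96  4.85]
[152.  85.] 179 [ 0.4357 -0.2812  0.03  ] tool [ 10.14 -11.79   4.84]
[179.  99.] 1510 [ 0.4516 -0.261   0.03  ] tool [ 8.85 -9.57  4.85]
[308. 222.] 1567 [ 0.5553 -0.1829  0.03  ] tool [-0.31 -0.38  4.9 ]
```

Call:
carry_out(moves=[[[0,0,0],[-0.3,-0.42,1.5],6],[[0,0,0],[-0.3,-0.42,4.5],6],[[0,0,0],[-0.3,-0.42,7.4],6],[[0,0,0],[-0.3,-0.42,7.4],6],[[0,0,0],[-0.3,-0.42,7.4],5]])

```text
t: 38.15
eef_pos: [0.5546, -0.184, 0.0043]
tool_rot: [0.0, 0.071, 0.997, 0.002]
contact_force: [-0.0, -0.4, -0.5]
gripper_width: 0.585
```

Call:
carry_out(moves=[[[0,0,0],[0,0,0],4.6],[[0,0,0],[0,0,0],4.4],[[0,0,0],[0,0,0],4],[[0,0,0],[0,0,0],3.8],[[0,0,0],[0,0,0],3.8]])

```text
t: 38.78
eef_pos: [0.5547, -0.1842, 0.0048]
tool_rot: [0.001, 0.071, 0.997, 0.002]
contact_force: [-0.9, -0.4, 5.7]
gripper_width: 0.479
```

Call:
carry_out(moves=[[[0,0,0],[0,0,-0.6],3.8],[[0,0,0],[0,0,-2],3.8],[[0,0,0],[0,0,-5],3.8],[[0,0,0],[0,0,-10],3.8],[[0,0,0],[0,0,-10],3.8]])

```text
t: 39.4
eef_pos: [0.5571, -0.1846, 0.1085]
tool_rot: [0.004, 0.071, 0.997, 0.001]
contact_force: [0.0, -0.2, -0.3]
gripper_width: 0.481
```

```bash
python3 - <<'E'
from h import *
o=bot.get_obs();print(o["t"],o["eef_pos"],o["contact_force"],o["gripper_width"]*85.4)
s=bot.read_camera("scene")
for q,m in reds(s,"scene"): print(np.round(q),m)
for x in sil("amber1","scene",6): print(round(x["score"],2),x["region"].sum(),np.round(x["location"]))
plan(([.5727,.1545,.11],down(170.7)))
E
```

```text
39.4 [ 0.55706908 -0.18458705  0.10852673] [ 0.0463331  -0.18491913 -0.29681155] 41.09378653582823
[254. 258.] 182
[293. 260.] 196
[228. 299.] 210
0.88 462 [202. 338.]
0.69 397 [295. 292.]
0.68 531 [258. 355.]
0.5 89 [211. 351.]
0.48 66 [264. 369.]
[0.2, 0.1, 1.1] [3.0, 33.83, -0.42] |turn|1.1 |shift|34.0
```

Lifted. To ring C′ (0.5727, 0.1545).

Call:
carry_out(moves=[[[0,0,0],[0.5,5.5,0],3.8],[[0,0,0],[1,11.5,0],3.8],[[0,0,0.5],[1.5,17.5,0],3.8],[[0,0,1],[2,23.5,0],3.8],[[0,0,1],[2.4,29,0],3.8]])

```text
t: 40.12
eef_pos: [0.5704, 0.1079, 0.1038]
tool_rot: [-0.001, 0.08, 0.997, 0.002]
contact_force: [0.9, 0.4, -0.5]
gripper_width: 0.481
```

Call:
carry_out(moves=[[[0,0,0],[0.2,2,1],3.8],[[0,0,0],[0.3,3.5,3],3.8],[[0,0,0],[0.3,3.5,5],3.8],[[0,0,0],[0.3,3.5,5],3.8],[[0,0,0],[0.3,3.5,5],3.8]])

```text
t: 40.75
eef_pos: [0.5743, 0.1402, 0.0551]
tool_rot: [-0.0, 0.081, 0.997, 0.002]
contact_force: [0.7, 0.5, -0.2]
gripper_width: 0.483
```

```bash
python3 - <<'E'
from h import *
ringcheck()
plan(([.5727,.1545,-.0005],down(170.7)))
E
```

```text
[[0.5803, 0.1511, 0.0395], [0.5112, 0.1652, 0.0293], [0.5245, 0.2428, 0.0305], [0.5842, 0.2329, 0.0313]] [0.061 0.071 0.079 0.082 0.1   0.107]
[0.2, 0.1, 0.0] [0.43, 1.31, 5.62] |turn|0.2 |shift|5.8
```

Call:
carry_out(moves=[[[0,0,0],[0.5,1.35,0.5],3.8],[[0,0,0],[0.5,1.35,2.5],3.8],[[0,0,0],[0.5,1.35,4.5],3.8],[[0,0,0],[0.5,1.35,5.7],3.8],[[0,0,0],[0.5,1.35,5.7],3.8]])

```text
t: 41.48
eef_pos: [0.5709, 0.1554, -0.003]
tool_rot: [-0.001, 0.08, 0.997, 0.002]
contact_force: [0.2, -0.6, -0.0]
gripper_width: 0.48
```

Call:
carry_out(moves=[[[0,0,0],[0,0,0],4.6],[[0,0,0],[0,0,0],5],[[0,0,0],[0,0,0],5],[[0,0,0],[0,0,-3],5],[[0,0,0],[0,-2,-9],5]])

```text
t: 42.1
eef_pos: [0.5665, 0.1367, 0.0867]
tool_rot: [-0.002, 0.079, 0.997, 0.002]
contact_force: [1.2, -0.9, 0.2]
gripper_width: 0.585
```

```bash
python3 - <<'E'
from h import *
hover(.02)
plan(([.4515,-.258,.14],down(171.8)))
E
```

```text
t 42.10 [0.5665 0.1367 0.0867] z-axis [-0.003  0.004 -1.   ]
[ 42. 132.] 400 [ 0.4493 -0.1246  0.02  ] tool [  7.44 -27.68   6.59]
[ 30. 134.] 1000 [ 0.4449 -0.1484  0.02  ] tool [  7.51 -30.1    6.58]
[442. 137.] 1451 [0.5307 0.2464 0.02  ] tool [ 5.24 10.24  6.73]
[338. 212.] 1612 [0.5794 0.1541 0.02  ] tool [-1.03  1.89  6.67]
[436. 214.] 1277 [0.5947 0.2369 0.02  ] tool [-1.24 10.32  6.7 ]
[0.3, 0.4, -1.0] [5.47, -40.65, -4.75] |turn|1.1 |shift|41.3
```

Call:
carry_out(moves=[[[0,0,0],[0.5,-3.5,-4],5],[[0,0,0],[1.5,-9.5,-5],5],[[0,0,0],[2.5,-15.5,-5],5],[[0,0,0],[3,-21.5,-5],6],[[0,0,0],[3.5,-27,-5],6]])

```text
t: 42.78
eef_pos: [0.4898, -0.1277, 0.1365]
tool_rot: [0.0, 0.08, 0.997, 0.002]
contact_force: [-0.0, -0.7, 0.9]
gripper_width: 0.702
```

Call:
carry_out(moves=[[[0,0,-0.5],[1,-6,0],6],[[0,0,-1],[2,-12,0],6],[[0,0,-1],[2,-13.6,3],6],[[0,0,-1],[2,-13.6,5.5],6],[[0,0,-1],[2,-13.6,5.5],6]])

```text
t: 43.4
eef_pos: [0.4477, -0.2558, 0.0795]
tool_rot: [-0.001, 0.071, 0.997, 0.003]
contact_force: [0.0, -0.4, 0.7]
gripper_width: 0.703
```

Call:
carry_out(moves=[[[0,0,0],[0,0,0],6],[[0,0,0],[0,0,0],6]])

```text
t: 43.65
eef_pos: [0.4501, -0.2561, 0.0819]
tool_rot: [0.001, 0.071, 0.997, 0.001]
contact_force: [-0.4, -0.1, 0.4]
gripper_width: 0.702
```

```bash
python3 - <<'E'
from h import *
hover(.030)
E
```

```text
t 43.65 [ 0.4501 -0.2561  0.0819] z-axis [ 0.002  0.003 -1.   ]
[450. 180.] 2444 [ 0.4372 -0.1495  0.03  ] tool [ 2.79 10.36  5.22]
[307. 219.] 1545 [ 0.4518 -0.261   0.03  ] tool [-0.23 -0.47  5.19]
[633. 253.] 174 [0.5655 0.1443 0.03  ] tool [-5.75 41.26  5.33]
```

Call:
carry_out(moves=[[[0,0,0],[-0.2,-0.5,1.5],6],[[0,0,0],[-0.2,-0.5,4.5],6],[[0,0,0],[-0.2,-0.5,7.7],6],[[0,0,0],[-0.2,-0.5,7.7],6],[[0,0,0],[-0.2,-0.5,7.7],5]])

```text
t: 44.32
eef_pos: [0.451, -0.2612, 0.0042]
tool_rot: [0.0, 0.071, 0.997, 0.002]
contact_force: [-0.1, -0.1, 0.3]
gripper_width: 0.588
```

Call:
carry_out(moves=[[[0,0,0],[0,0,0],4.6],[[0,0,0],[0,0,0],4.4],[[0,0,0],[0,0,0],4],[[0,0,0],[0,0,0],3.8],[[0,0,0],[0,0,0],3.8]])

```text
t: 44.95
eef_pos: [0.4514, -0.2615, 0.0051]
tool_rot: [0.001, 0.071, 0.997, 0.001]
contact_force: [-1.5, 0.2, 8.5]
gripper_width: 0.489
```

Call:
carry_out(moves=[[[0,0,0],[0,0,-0.6],3.8],[[0,0,0],[0,0,-2],3.8],[[0,0,0],[0,0,-5],3.8],[[0,0,0],[0,0,-10],3.8],[[0,0,0],[0,0,-10],3.8]])

```text
t: 45.58
eef_pos: [0.4531, -0.2625, 0.1079]
tool_rot: [0.003, 0.071, 0.997, 0.0]
contact_force: [0.2, 0.3, -0.4]
gripper_width: 0.487
```

```bash
python3 - <<'E'
from h import *
o=bot.get_obs();print(o["t"],o["eef_pos"],o["contact_force"],o["gripper_width"]*85.4)
s=bot.read_camera("scene")
for q,m in reds(s,"scene"): print(np.round(q),m)
for x in sil("amber1","scene",6): print(round(x["score"],2),x["region"].sum(),np.round(x["location"]))
plan(([.5115,.1658,.11],down(170.7)))
E
```

```text
45.575 [ 0.45305401 -0.26249223  0.10785989] [ 0.18553285  0.33689554 -0.41858874] 41.62738863282722
[258. 256.] 340
[218. 271.] 247
0.77 391 [229. 303.]
0.71 447 [201. 339.]
0.7 382 [296. 294.]
0.7 532 [257. 358.]
0.61 62 [208. 355.]
[0.2, 0.0, 1.1] [0.05, 43.21, -0.44] |turn|1.1 |shift|43.2
```

Call:
carry_out(moves=[[[0,0,0],[0,5.5,0],3.8],[[0,0,0],[0,11.5,0],3.8],[[0,0,0.5],[0,17.5,0],3.8],[[0,0,1],[0,23.5,0],3.8],[[0,0,1],[0,29.5,0],3.8]])

```text
t: 46.3
eef_pos: [0.4914, 0.032, 0.1038]
tool_rot: [-0.001, 0.08, 0.997, 0.002]
contact_force: [1.2, -0.2, -0.1]
gripper_width: 0.492
```

Call:
carry_out(moves=[[[0,0,0],[0,5.5,0],3.8],[[0,0,0],[0,10,1],3.8],[[0,0,0],[0,11,3],3.8],[[0,0,0],[0,11,5],3.8],[[0,0,0],[0,11,5],3.8]])

```text
t: 46.92
eef_pos: [0.5079, 0.1374, 0.0529]
tool_rot: [-0.002, 0.08, 0.997, 0.001]
contact_force: [0.4, -0.1, -0.1]
gripper_width: 0.487
```

Call:
carry_out(moves=[[[0,0,0],[0,0,0],3.8],[[0,0,0],[0,0,0],3.8]])

```text
t: 47.18
eef_pos: [0.5105, 0.1386, 0.0559]
tool_rot: [0.001, 0.081, 0.997, 0.002]
contact_force: [-0.4, 0.0, 0.4]
gripper_width: 0.486
```

```bash
python3 - <<'E'
from h import *
ringcheck()
plan(([.5115,.1658,-.001],down(170.7)))
hover(.02)
E
```

```text
[[0.5476, 0.2479, 0.0565], [0.5243, 0.1602, 0.045]] [0.091]
[0.2, 0.1, 0.1] [0.33, 2.65, 5.71] |turn|0.3 |shift|6.3
t 47.27 [0.5104 0.1389 0.056 ] z-axis [ 0.002  0.004 -1.   ]
[ 33. 188.] 501 [ 0.4405 -0.1101  0.02  ] tool [  2.91 -25.71   3.49]
[ 19. 194.] 1005 [ 0.4411 -0.1375  0.02  ] tool [  2.41 -28.4    3.48]
[488. 240.] 234 [0.5482 0.2714 0.02  ] tool [-1.6  13.67  3.65]
[460. 218.] 1413 [0.5247 0.2458 0.02  ] tool [ 0.31 10.77  3.64]
[312. 250.] 263 [0.5303 0.1352 0.02  ] tool [-2.02 -0.06  3.6 ]
[314. 265.] 3278 [0.5423 0.1346 0.02  ] tool [-3.21  0.07  3.6 ]
[439. 278.] 294 [0.5721 0.2285 0.02  ] tool [-4.65  9.83  3.64]
[453. 283.] 372 [0.5798 0.2412 0.02  ] tool [-5.21 11.2   3.65]
[348. 300.] 593 [0.5771 0.1548 0.02  ] tool [-6.32  2.63  3.61]
```

Call:
carry_out(moves=[[[0,0,0],[0.3,2.65,0.5],3.8],[[0,0,0],[0.3,2.65,2.5],3.8],[[0,0,0],[0.3,2.65,4.5],3.8],[[0,0,0],[0.3,2.65,5.75],3.8],[[0,0,0],[0.3,2.65,5.75],3.8]])

```text
t: 47.95
eef_pos: [0.5108, 0.1653, -0.0032]
tool_rot: [-0.001, 0.08, 0.997, 0.001]
contact_force: [-0.6, -0.3, -0.4]
gripper_width: 0.489
```

Call:
carry_out(moves=[[[0,0,0],[0,0,0],4.6],[[0,0,0],[0,0,0],5],[[0,0,0],[0,0,0],5],[[0,0,0],[0,0,-3],5],[[0,0,0],[-2,-1,-9],5]])

```text
t: 48.58
eef_pos: [0.5262, 0.1534, 0.0857]
tool_rot: [-0.002, 0.078, 0.997, 0.001]
contact_force: [1.5, 0.2, -0.3]
gripper_width: 0.585
```

Call:
carry_out(moves=[[[0,0,0],[-2,4,-5],5],[[0,0,0],[-3,6,-9],5],[[0,0,0],[-3,6,-9],5],[[0,0,0],[-3,6,-9],5]])

```text
t: 49.08
eef_pos: [0.5675, 0.2064, 0.176]
tool_rot: [-0.0, 0.08, 0.997, 0.001]
contact_force: [-0.2, 0.5, -0.3]
gripper_width: 0.585
```

```bash
python3 - <<'E'
from h import *
o=bot.get_obs();print(o["t"],o["eef_pos"],o["q"])
w=snap("wrist","w10");s=bot.read_camera("scene")
cv2.imwrite("pics/c10.png",np.hstack([cv2.resize(w[40:290,150:560],(500,305)),cv2.resize(s[110:232,300:420],(300,305))])[:,:,::-1])
for x in sil("cover","wrist",1):
    q=quad(x["region"]);print(x["score"],q.tolist(),at_z("wrist",q,.075).tolist())
E
```

```text
49.075 [0.56751809 0.20643843 0.17599825] [ 0.16211711  0.52667488 -0.83516005  1.72553242  0.43258564  1.08354946
  0.59781089]
0.79 [[553.0, 19.0], [569.0, 177.0], [470.0, 205.0], [437.0, 19.0]] [[0.4114338173472686, 0.48850289096500477, 0.07500000000000001], [0.5872112679320642, 0.49423724950939163, 0.07500000000000001], [0.5974600146420769, 0.35466334607894806, 0.07500000000000001], [0.4210584314833164, 0.340821604928606, 0.07500000000000001]]
```

View pics/c10.png

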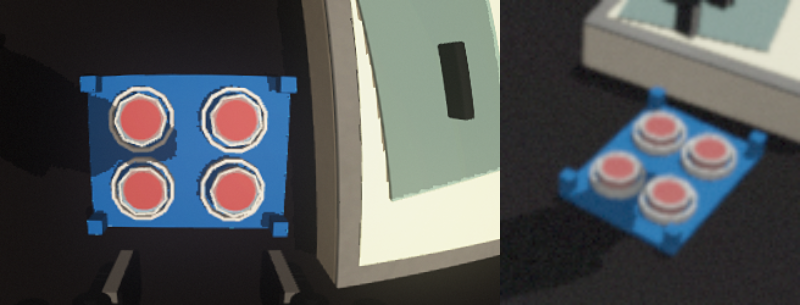

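```bash
python3 - <<'E'
from h import *
P=ringcheck();print(P.mean(0))
w=bot.read_camera("wrist")
x=sil("cover","wrist",1)[0];reg=x["region"].astype(np.uint8)
c=max(cv2.findContours(reg,0,1)[0],key=cv2.contourArea);h=np.zeros_like(reg);cv2.fillConvexPoly(h,cv2.convexHull(c),1)
h=cv2.erode(h,np.ones((9,9)))
m=((w.max(2)<70)&(h>0)).astype(np.uint8)
k=max(cv2.findContours(m,0,1)[0],key=cv2.contourArea)
for z in(.099,.087,.075):
    q=at_z("wrist",quad(m==1),z)[:,:2];print(z,np.round(q,4).tolist(),cv2.minAreaRect(at_z("wrist",k[:,0].astype(float),z)[:,:2].astype(np.float32)*1000))
plan(([.505,.418,.16],down(183.2)))
E
```

```text
[[0.5244, 0.2441, 0.0296], [0.511, 0.1657, 0.0294], [0.585, 0.2334, 0.03], [0.5714, 0.1557, 0.0302]] [0.061 0.061 0.079 0.08  0.1   0.1  ]
[0.54796812 0.19970729 0.02982798]
0.099 [[0.5358, 0.427], [0.5338, 0.3988], [0.4787, 0.3944], [0.4766, 0.4216]] ((506.79461669921875, 409.4498596191406), (58.62967300415039, 26.912206649780273), 4.742769718170166)
0.087 [[0.5377, 0.4375], [0.5356, 0.4078], [0.4778, 0.4032], [0.4756, 0.4318]] ((507.3009948730469, 419.0411682128906), (61.57052230834961, 28.262123107910156), 4.742757797241211)
0.075 [[0.5397, 0.4479], [0.5375, 0.4169], [0.4769, 0.412], [0.4746, 0.442]] ((507.8072814941406, 428.6324157714844), (64.51136779785156, 29.61199188232422), 4.742762088775635)
[0.2, -0.0, -12.4] [9.56, 19.86, 1.68] |turn|12.4 |shift|22.1
```

Call:
carry_out(moves=[[[0,0,-3.5],[2.4,5,0],5],[[0,0,-7],[4.8,10,0],5],[[0,0,-10.5],[7.2,15,0],4],[[0,0,-14],[9.6,19.9,0],4],[[0,0,-14],[9.6,19.9,0],4]])

```text
t: 50.05
eef_pos: [0.5009, 0.4244, 0.1777]
tool_rot: [-0.001, -0.046, 0.999, 0.004]
contact_force: [0.0, -0.3, 0.5]
gripper_width: 0.469
```

Call:
carry_out(moves=[[[0,0,0],[0,0,0],4],[[0,0,0],[0,0,0],4]])

```text
t: 50.3
eef_pos: [0.5063, 0.417, 0.1771]
tool_rot: [0.0, -0.041, 0.999, 0.001]
contact_force: [0.3, 0.0, -0.9]
gripper_width: 0.468
```

```bash
cat > hd.py <<'E'
from h import *
o=bot.get_obs();print(o["t"],o["eef_pos"],o["q"])
w=snap("wrist","w11")
x=sil("cover","wrist",1)[0];reg=x["region"].astype(np.uint8)
q=quad(reg);C=at_z("wrist",q,.075)[:,:2];print(x["score"],q.tolist(),np.round(C,4).tolist(),C.mean(0))
c=max(cv2.findContours(reg,0,1)[0],key=cv2.contourArea);h=np.zeros_like(reg);cv2.fillConvexPoly(h,cv2.convexHull(c),1)
h=cv2.erode(h,np.ones((9,9)))
m=((w.max(2)<70)&(h>0)).astype(np.uint8)
k=max(cv2.findContours(m,0,1)[0],key=cv2.contourArea)
for z in(.099,.087): print(z,np.round(at_z("wrist",k[:,0].astype(float),z)[:,:2].min(0),4),np.round(at_z("wrist",k[:,0].astype(float),z)[:,:2].max(0),4),cv2.minAreaRect(at_z("wrist",k[:,0].astype(float),z)[:,:2].astype(np.float32)*1000))
E
python3 hd.py
```

```text
50.3 [0.50625878 0.41698238 0.17707884] [-0.19232055  0.62736485 -0.87489286  1.59538409  0.5126425   1.16087368
  0.47055207]
0.73 [[211.0, 162.0], [195.0, 281.0], [77.0, 239.0], [78.0, 130.0]] [[0.4806, 0.324], [0.6052, 0.3023], [0.5771, 0.1458], [0.4516, 0.166]] [0.52861565 0.2345311 ]
0.099 [0.4684 0.179 ] [0.5544 0.2001] ((511.5947265625, 192.7486572265625), (13.437251091003418, 87.67312622070312), 80.37617492675781)
0.087 [0.4701 0.1673] [0.5604 0.1896] ((515.45703125, 181.81610107421875), (14.108078956604004, 92.04988861083984), 80.37616729736328)
```

```bash
sed -i 's/^x=sil.*;reg/c_=[s for s in sil("cover","wrist",6) if at_z("wrist",s["location"],.075)[0,1]>.35]\nprint(len(c_));x=c_[0];reg/' hd.py; python3 hd.py
```

```text
50.4 [0.50611532 0.41728154 0.17733541] [-0.19226811  0.62719377 -0.87541889  1.59524697  0.51246135  1.1608414
  0.47053891]
2
0.62 [[384.0, 281.0], [244.0, 285.0], [232.0, 98.0], [395.0, 94.0]] [[0.5864, 0.496], [0.6024, 0.356], [0.4231, 0.3415], [0.4081, 0.4806]] [0.50502377 0.4185351 ]
0.099 [0.4726 0.4115] [0.534 0.426] ((503.2041931152344, 419.08624267578125), (60.858482360839844, 10.687204360961914), 4.384675979614258)
0.087 [0.4745 0.4115] [0.5389 0.4267] ((506.66278076171875, 419.4314880371094), (63.894710540771484, 11.220367431640625), 4.384663105010986)
```

Call:
carry_out(newtons=60, moves=[[[0,0,0],[0.1,0.15,3],4],[[0,0,0],[0.1,0.15,7],4],[[0,0,0],[0.1,0.15,10],4],[[0,0,0],[0.1,0.15,11.5],4],[[0,0,0],[0.1,0.15,11.5],3]])

```text
t: 51.12
eef_pos: [0.5038, 0.4202, 0.0619]
tool_rot: [-0.0, -0.042, 0.999, 0.001]
contact_force: [0.0, 0.2, 0.5]
gripper_width: 0.351
```

Call:
carry_out(moves=[[[0,0,0],[0,0,0],1.8],[[0,0,0],[0,0,0],1],[[0,0,0],[0,0,0],0.8],[[0,0,0],[0,0,0],0.8],[[0,0,0],[0,0,0],0.8]])

```text
t: 51.75
eef_pos: [0.5047, 0.4214, 0.0641]
tool_rot: [0.001, -0.042, 0.999, 0.002]
contact_force: [0.4, -1.6, 6.3]
gripper_width: 0.125
```

```bash
python3 - <<'E'
from h import *
o=bot.get_obs();print(o["t"],o["eef_pos"],o["contact_force"],o["gripper_width"]*85.4)
E
```

```text
51.75 [0.50470697 0.42139656 0.06414169] [ 0.44770489 -1.59606938  6.28222086] 10.715341789581956
```

Call:
carry_out(moves=[[[0,0,0],[0,0,-0.6],0.8],[[0,0,0],[0,0,-2],0.8],[[0,0,0],[0,0,-5],0.8],[[0,0,0],[0,0,-7],0.8],[[0,0,0],[0,0,-7],0.8]])

```text
t: 52.38
eef_pos: [0.5047, 0.4215, 0.1346]
tool_rot: [0.002, -0.042, 0.999, 0.003]
contact_force: [0.3, 0.1, -1.5]
gripper_width: 0.118
```

```bash
python3 - <<'E'
from h import *
o=bot.get_obs();print(o["t"],o["eef_pos"],o["contact_force"],o["gripper_width"]*85.4,o["q"])
bot.read_camera("wrist");z=o["eef_pos"][2]+.006+.005
r=rot(o["tool_rot"]);print(np.degrees(np.arctan2(*r.apply([1,0,0])[[1,0]])))
for s in sil("cover","wrist",3):
    q=quad(s["region"]);C=at_z("wrist",q,z);print(round(s["score"],2),q.tolist(),np.round(r.inv().apply(C-o["eef_pos"])*1000,1).tolist())
plan(([.548,.1997,.13],down(260.1)))
E
```

```text
52.375 [0.50465778 0.42154926 0.13463022] [ 0.31129137  0.13848006 -1.51118671] 10.107390123302014 [-0.21289928  0.66935546 -0.85163971  1.63181972  0.55310249  1.09041319
  0.43724541]
-175.19062741671246
0.89 [[455.0, 92.0], [412.0, 397.0], [198.0, 288.0], [175.0, 69.0]] [[87.9, 70.5, -10.9], [-126.6, 75.0, -10.1], [-22.4, -69.0, -11.3], [99.8, -70.4, -11.8]]
[0.1, 0.1, -75.3] [-2.56, -22.33, 0.13] |turn|75.3 |shift|22.5
```

Call:
carry_out(moves=[[[0,0,-9.4],[-0.5,-4,0],0.8],[[0,0,-18.8],[-1,-9,0],0.8],[[0,0,-28.2],[-1.5,-13.5,0],0.8],[[0,0,-37.6],[-2,-18,0],0.8],[[0,0,-47],[-2.6,-22.3,0],0.8]])

```text
t: 53.1
eef_pos: [0.5481, 0.1982, 0.1303]
tool_rot: [0.0, -0.439, 0.898, 0.002]
contact_force: [0.0, 0.7, -1.2]
gripper_width: 0.122
```

Call:
carry_out(moves=[[[0,0,-9.4],[0,0,0],0.8],[[0,0,-18.8],[0,0,0],0.8],[[0,0,-28.3],[0,0,0],0.8],[[0,0,-28.3],[0,0,0],0.8],[[0,0,-28.3],[0,0,0],0.8]])

```text
t: 53.72
eef_pos: [0.5482, 0.2003, 0.131]
tool_rot: [0.001, -0.642, 0.766, 0.002]
contact_force: [0.5, 0.6, -1.4]
gripper_width: 0.123
```

```bash
python3 - <<'E'
from h import *
o=bot.get_obs();print(o["t"],o["eef_pos"],o["contact_force"],o["gripper_width"]*85.4,o["q"])
r=rot(o["tool_rot"]);print(np.degrees(np.arctan2(*r.apply([1,0,0])[[1,0]])))
plan(([.548,.1997,.045],down(260.1)))
s=snap("scene","s12");w=snap("wrist","w12")
for c in("scene","wrist"):
    for x in sil("carrier",c,2): print(c,round(x["score"],2),x["region"].sum(),np.round(x["location"]),at_z(c,x["location"],.01)[0])
E
```

```text
53.725 [0.54823059 0.20025131 0.13098429] [ 0.51445614  0.62265941 -1.42463629] 10.541944111560607 [ 0.36344959  0.71489404 -1.17078406  1.80133823  0.72597257  1.13319612
  1.91076207]
-100.0606301752993
[0.1, 0.2, -0.2] [0.09, 0.0, 8.6] |turn|0.3 |shift|8.6
scene 0.68 200 [370. 186.] [0.57383624 0.17315447 0.01      ]
scene 0.6 1850 [362. 181.] [0.54622054 0.18130887 0.01      ]
```

Call:
carry_out(moves=[[[0,0,0],[0.05,0,3],0.8],[[0,0,0],[0.05,0,6],0.8],[[0,0,0],[0.05,0,8.6],0.8],[[0,0,0],[0.05,0,10],0.8],[[0,0,0],[0.05,0,10.2],0.8]])

```text
t: 54.55
eef_pos: [0.5482, 0.2004, 0.029]
tool_rot: [0.001, -0.644, 0.765, 0.002]
contact_force: [0.6, -0.3, -1.3]
gripper_width: 0.122
```

Call:
carry_out(moves=[[[0,0,0],[0,0,0.2],0.8],[[0,0,0],[0,0,0.3],0.8],[[0,0,0],[0,0,0.3],0.8]])

```text
t: 54.92
eef_pos: [0.5489, 0.2005, 0.0271]
tool_rot: [0.002, -0.644, 0.765, 0.001]
contact_force: [-0.0, 0.1, -2.4]
gripper_width: 0.12
```

```bash
python3 - <<'E'
from h import *
o=bot.get_obs();print(o["t"],o["eef_pos"],o["contact_force"],o["gripper_width"]*85.4)
s=snap("scene","s13");w=snap("wrist","w13")
cv2.imwrite("pics/c13.png",np.hstack([cv2.resize(s[110:240,290:430],(420,390)),cv2.resize(w[0:390:,140:520],(380,390))])[:,:,::-1])
E
```

```text
54.925 [0.54885194 0.20046415 0.02713282] [-0.0126033   0.13627164 -2.41795018] 10.239824519117386
```

View pics/c13.png

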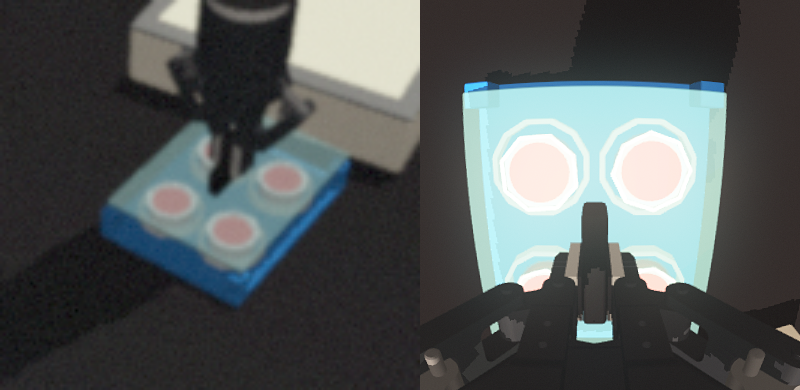

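```bash
python3 - <<'E'
from h import *
o=bot.get_obs();r=rot(o["tool_rot"])
w=bot.read_camera("wrist")
print([ (i,w[i,315].tolist()) for i in range(72,102,2)])
print([ (i,w[i,200].tolist()) for i in range(74,108,2)])
for z in(.038,.033): print("cover",z,np.round(r.inv().apply(at_z("wrist",[[315,92],[315,94]],z)-o["eef_pos"])*1000,1).tolist())
for z in(.03,.008): print("plate",z,np.round(r.inv().apply(at_z("wrist",[[315,81],[315,83]],z)-o["eef_pos"])*1000,1).tolist())
E
```

```text
[(72, [47, 53, 52]), (74, [46, 52, 53]), (76, [47, 54, 53]), (78, [47, 55, 55]), (80, [51, 70, 83]), (82, [61, 126, 184]), (84, [57, 122, 181]), (86, [156, 214, 222]), (88, [179, 233, 237]), (90, [180, 233, 236]), (92, [181, 233, 237]), (94, [180, 233, 236]), (96, [181, 233, 236]), (98, [180, 233, 237]), (100, [183, 234, 237])]
[(74, [58, 56, 57]), (76, [59, 56, 57]), (78, [60, 58, 58]), (80, [59, 55, 51]), (82, [66, 156, 232]), (84, [88, 212, 254]), (86, [89, 215, 255]), (88, [54, 118, 176]), (90, [80, 142, 184]), (92, [177, 232, 234]), (94, [177, 232, 236]), (96, [176, 231, 235]), (98, [177, 232, 236]), (100, [178, 231, 235]), (102, [179, 231, 235]), (104, [178, 231, 235]), (106, [175, 229, 231])]
cover 0.038 [[82.1, 1.2, -11.3], [81.1, 1.2, -11.3]]
cover 0.033 [[82.4, 1.2, -6.3], [81.4, 1.2, -6.3]]
plate 0.03 [[88.3, 1.2, -3.4], [87.3, 1.2, -3.4]]
plate 0.008 [[90.8, 1.2, 18.6], [89.6, 1.2, 18.6]]
```

Call:
carry_out(moves=[[[0,0,0],[0.15,0,0],0.8],[[0,0,0],[0.3,0,0],0.8],[[0,0,0],[0.3,0,0.2],0.8],[[0,0,0],[0.3,0,0.3],0.8],[[0,0,0],[0.3,0,0.3],0.8]])

```text
t: 55.7
eef_pos: [0.5481, 0.1972, 0.0241]
tool_rot: [0.001, -0.644, 0.765, 0.001]
contact_force: [-1.8, -2.7, 5.2]
gripper_width: 0.121
```

```bash
python3 - <<'E'
from h import *
o=bot.get_obs();r=rot(o["tool_rot"]);print(o["t"],o["eef_pos"],o["contact_force"])
w=bot.read_camera("wrist")
def edges(col):
    c=w[60:120,col].astype(int)
    blue=(c[:,2]-c[:,0]>60);pale=(c[:,0]>140)
    return 60+np.argmax(blue|pale),60+np.argmax(pale)
for col in(260,290,315,340,370):
    a,b=edges(col)
    P=r.inv().apply(at_z("wrist",[[col,a-.5]],.008)-o["eef_pos"])[0]*1000;C=r.inv().apply(at_z("wrist",[[col,b-.5]],.036)-o["eef_pos"])[0]*1000
    print(col,a,b,"plate x %.1f cover x %.1f"%(P[0],C[0]))
E
```

```text
55.7 [0.54807679 0.19724032 0.02412101] [-1.78528911 -2.73904413  5.22632613]
260 87 87 plate x 88.0 cover x 85.3
290 86 86 plate x 88.0 cover x 85.3
315 86 86 plate x 87.9 cover x 85.2
340 86 86 plate x 88.0 cover x 85.3
370 87 87 plate x 88.0 cover x 85.3
```

Call:
carry_out(moves=[[[0,0,0],[0,0,-0.1],1.4],[[0,0,0],[0,0,-0.1],2.4],[[0,0,0],[0,0,-0.1],3],[[0,0,0],[0,0,-3],3],[[0,0,0],[0,0,-8],3]])

```text
t: 56.38
eef_pos: [0.5469, 0.1964, 0.1029]
tool_rot: [-0.0, -0.644, 0.765, 0.002]
contact_force: [1.5, -0.7, 0.5]
gripper_width: 0.348
```

Call:
carry_out(moves=[[[0,0,0],[-3,0,-5],3],[[0,0,0],[-6,0,-9],3],[[0,0,0],[-6,0,-9],3],[[0,0,0],[-6,0,-9],3]])

```text
t: 56.88
eef_pos: [0.558, 0.255, 0.1929]
tool_rot: [0.001, -0.644, 0.765, 0.001]
contact_force: [0.6, -0.3, -0.0]
gripper_width: 0.349
```

```bash
python3 - <<'E'
from h import *
o=bot.get_obs();print(o["t"],o["eef_pos"],o["contact_force"])
w=snap("wrist","w14");s=snap("scene","s14")
for cam in("wrist","scene"):
    for x in sil("cover",cam,1):
        q=quad(x["region"]);C=at_z(cam,q,.035)[:,:2];print(cam,"cover",round(x["score"],2),q.tolist(),np.round(C,4).tolist(),np.round(C.mean(0),4))
    for x in sil("carrier",cam,1):
        q=quad(x["region"]);C=at_z(cam,q,.02)[:,:2];print(cam,"carrier",round(x["score"],2),q.tolist(),np.round(C,4).tolist(),np.round(C.mean(0),4))
for x in sil("amber1","scene",8): print("amber",round(x["score"],2),x["region"].sum(),np.round(x["location"]))
for l in("bigred","marker"):
    for x in sil(l,"scene",1): print(l,round(x["score"],2),np.round(x["location"]),at_z("scene",x["location"],.015)[0])
E
```

```text
56.875 [0.55797689 0.25503198 0.1929373 ] [ 0.64369027 -0.31487561 -0.02874004]
wrist cover 0.84 [[384.0, 48.0], [376.0, 210.0], [251.0, 211.0], [247.0, 43.0]] [[0.4614, 0.1253], [0.4955, 0.2962], [0.6307, 0.2735], [0.5992, 0.0958]] [0.5467 0.1977]
scene cover 0.88 [[406.0, 163.0], [370.0, 203.0], [323.0, 179.0], [362.0, 142.0]] [[0.6321, 0.2724], [0.6025, 0.097], [0.4649, 0.1188], [0.4941, 0.3002]] [0.5484 0.1971]
scene carrier 0.86 [[390.0, 190.0], [367.0, 213.0], [312.0, 182.0], [411.0, 165.0]] [[0.6262, 0.1742], [0.6045, 0.0771], [0.4377, 0.1098], [0.6433, 0.2879]] [0.5779 0.1622]
amber 0.9 463 [201. 337.]
amber 0.87 403 [296. 292.]
amber 0.75 421 [232. 303.]
bigred 0.59 [259. 258.] [ 0.44451018 -0.14658362  0.015     ]
marker 0.6 [267. 207.] [ 0.37977577 -0.01321912  0.015     ]
```

```bash
python3 -c "
from station import bot
print(bot.hand_in())"
```

```text
the job is handed in; nothing more can be done
None
```

The job is handed in at about 57 s of the 210 s allowed. The carrier is turned over with its rings up, four red dishes sit in their rings, and the cover is on the pillars.

**What I did**
- **Turning the carrier:** I levered it up on edge against the light box. I then gripped the top edge, drew the carrier back, turned it half round and lowered it flat.
- **Dishes:** I lifted all four small red dishes off their stacks and set each in a ring of its own. The carrier was knocked about 4 cm while I fetched the first dish. I measured the rings again before placing anything.
- **Cover:** I set it on the four pillars. Just before release it was about 3 mm off along its length, so I moved it. Upward contact then showed it resting on the pillars.

**Last checks**
- **Dishes seated:** Before the cover went on, a picture showed all four dishes inside their rings. After that I saw them only through the clear cover.
- **Cover position:** By the image edges just before release, its length was within 1 mm of square. After release, two cameras put its centre within about 2–3 mm of the carrier's.
- **Large red dish and pen:** The last scene picture puts both about where they were at the start, to within what the network can measure.
- **Amber stacks:** The final network pass found three of the four. The fourth stack was seen unmoved several times before the cover was placed, and nothing went near it after that.

**Disagreements**
- **Fingertips:** They stood about 20 mm behind the reported TCP, not 17 mm ahead as the interface text says. The first levering attempt therefore missed the plate edge without touching it. I measured the offset by touching the bench and worked from that.
- **Pressing:** When stood on edge, the carrier briefly pressed on the bench at about 35 N through the fingers. The bench touch reached about 32 N.

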